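# Fit the pattern roller into its spring cradle

### The arm

A 6-joint arm with a two-finger parallel gripper is mounted at the origin on a cart in front of the work surface, level with it; the furniture and walls round the work are solid. World frame = base frame: x ahead of the robot, y to its left, z up, the work surface at z = 0. Lengths are in mm, angles in rad, forces in N, time in s.
With the tool pointing down it reaches from about 325 to 925 mm from the base axis. Payload 3.1 kg.
Tool frame: the origin (TCP) lies at the very end of the fingers, on their centre line; the grasp point (between the pads) lies 19 mm behind it; z points along the fingers, y is the direction in which the jaws open and shut (so a half turn about z gives the same grasp; the last joint's range is limited). The gripper opens to 85 mm and grips with 20 to 120 N. Pads are 22 mm wide; open, the fingers measure 114 mm over their backs; the gripper's body (76 mm by 85 mm) begins 54 mm behind the grasp point. The pads swing forward as they close: fully open they stand 13 mm farther back than shut.
Start: joints at [-1.298, 0.217, 1.613, -0, 1.311, -0.112], TCP at [234.63, -579.3, 231.3] pointing down, gripper open.
Joint ranges: [-2.75, 2.75], [-0.78, 2.1], [0.31, 2.55], [-1.13, 4.27], [0.13, 2.63], [-2.58, 2.58]. Speed limits (rad/s): [2.79, 2.79, 3.14, 3.14, 3.14, 3.14].

### API

Orientations are given as a 3x3 rotation matrix whose columns are the frame's x, y, z axes.
In Python, from bench import env, imaging, spot_in gives the robot as it stands. The module is installed in compiled form; this text tells all that it offers.
- The arm moves only by the tool carry_out, never from a script. Its argument "commands" is a list of rows, each a list of 7 numbers: the opening, from -1 (shut) to 1 (fully open), then the shift along the tool's x, y, z in m, then the turn, a rotation vector about the tool's x, y, z in degrees. A call has 1 to 5 rows; each row shifts and turns the pose as measured when the row begins, along the tool's axes as they then stand; what a row does not reach is not made up. A row lasts 1/10 s, in which the tool goes at most 50 mm and 8.59 degrees, less where a joint would pass 70% of its speed; a pose out of reach is approached as far as the arm can. A call is refused whole if a number of a shift passes 0.05 or a number of a turn 8.59, either way. A call with a gripper value outside its range is refused whole. The fingers move at their own pace and stop on an object; the grip force is fixed at half the most. Time passes only in rows, so rows that do not move let the fingers close. It gives the time, the measured TCP pose, the force and the opening at its end, in the units of the state.
- env.get_state(): the state, without advancing time (a new reading comes with each control period).
- imaging.camera(name): name is "side" or "top" or "wrist"; returns a dict with "frame" (420x560x3 uint8, blue, green, red), "depth" (420x560 float32, mm along the optical axis (not along the pixel's ray), 0 where there is no reading), "mtx" (3x3 intrinsics, pixels), "distortion" ([k1, k2, p1, p2, k3] as OpenCV has them; the pictures are not rectified), "rvec" (rotation vector, rad) and "tvec" (3), from world to camera coordinates, as OpenCV has them. Camera axes: x right, y down, z forward; pixel columns grow to the right and rows downward; lengths in mm; the calibration is good to about 2 mm. A picture is of the moment at which its call begins.
- env.finish_job(): hands the job in, once; it reports no verdict.
Trained networks look in a picture, given as the dict that the camera call returned (one of the last four; its "shot" number tells which), for a name from the list of things; names that differ only in an ending like _2 or _b are one class to them, and where a whole thing is asked for, a point or a joint stands for the part that bears it (a point fixed in the world has none). Each returns a list of dicts, best first, with "p" (0 to 1); they miss things now and then, are a little off and sometimes report something else, mostly with a low value. They report only what shows in the picture. A call takes as long as a camera call. They do not tell look-alikes from the thing itself.
- spot_in(picture, thing): "extent" ([left, top, width, height] in pixels, round what is visible of it).
The state is a dict: "clock": time; "joint_pos": joint angles; "qvel": joint speeds; "tau": joint torques, N m; "tool_pos": TCP position; "ee_rot": TCP orientation; "wrist_force": force on the tool from outside, world axes, zero at the start; "torque": the same for the moment, N m; "gripper_width": finger opening in mm.
Only numpy, scipy, OpenCV 4.12 (cv2) and the standard library are available. Lean on these libraries where they do the work, as an engineer would, in place of code of your own. Each camera call takes 0.05 s, during which the arm holds its last target.

### The job

Take the pattern roller with the longer axle ends from the wooden rest and fit it into the grey steel cradle: put one axle end under the roof of the spring head with the roller tipped, press the spring plunger back (just far enough: beyond 13 mm, about 16 N, its spring is damaged), then tip the other end down into the open bay until the roller lies level, fully home in both ends and held by the spring. Work gently, never forcing the roller against the cradle, and leave the roller with the short axle ends, the bowl, the white pot and the tile sample where they are.

Things in the scene. Friction and masses are not known exactly. Their poses are not given: they have to be found in the camera images.
- roller: The roller to fit: plaster cylinder 36 mm in diameter and 60 mm long on a steel axle 12 mm in diameter and 110 mm long, about 0.23 kg. The axle, a tight press fit, stands off the middle by up to 6 mm either way, unmeasured, so its ends stick out 19 to 31 mm. Origin at the centre of the plaster body, y along the axis. It starts level in one of the two places of the rest; either end may go in the head.
- short_roller: The roller to leave alone: same plaster body, 36 mm by 60 mm, but axle ends only 13 mm long (86 mm over all). Origin at its centre, y along its axis. It lies in the other place of the rest.
- rest: Low fixed wooden rest, 200 mm (x) by 76 mm (y), board 8 mm thick. Origin at the centre of its underside. Places at x = -55 and +55 mm: a roller lies along y in two pairs of V supports (19 to 25 mm either side of y = 0, 35 mm high) with its axis 40 mm above the worktop; between the supports it can be gripped from above.
- cradle: Fixed grey steel cradle; base plate 84 mm (x) by 180 mm (y, -77 to +103), 8 mm thick. Origin on its underside, below the middle of the fitted axle; y runs along the fitted roller towards the spring head. Between head (+y) and bay (-y) there is only the base plate. The roller can be lowered into the bay only while the plunger is pressed back by at least 10 mm.
- head (a point): Middle of the slot floor at the mouth of the spring head: cradle y = 40 mm, 40 mm high, axes as the cradle's. The slot is 15 mm wide (x), runs 26 mm to +y, its mouth flared and open to -y; from 10 mm inside the mouth on a roof covers it (underside 59 mm, top 65 mm above the worktop). An axle end enters freely with the roller tipped by about 26 degrees.
- bay (a point): Middle of the bay floor at the foot of its fixed end wall: cradle y = -55 mm, 40 mm high, axes as the cradle's. The bay is a saddle 15 mm wide (x), open above, that runs 15 mm to +y; its cheeks flare upward to 57 mm and the end wall's top is 52 mm above the worktop. The fitted axle end lies on this floor against the wall.
- seat (a point): Point of the cradle where the middle of the fully fitted axle belongs (the plaster body then lies up to 6 mm to either side along y): 46 mm above the cradle's origin, axes as the cradle's.
- plunger (a joint): Travel of the spring plunger in the spring head (brass disc 10 mm in diameter, centred 46 mm high): 0 free, with its face at cradle y = 46 mm; grows towards +y. The spring needs 3 N to start and 1 N more for each mm: 9 mm (12 N) with the roller fitted, over 13 mm (16 N) it is damaged; the stop is at 18 mm.
- bowl: Small black bowl, 69 mm wide and 38 mm high, between rest and cradle. Origin at the centre of its underside. Leave alone.
- pot: White pot, 73 mm wide and 96 mm high, behind the cradle. Origin at the centre of its underside. Leave alone.
- tile_sample: L-shaped standing test tile, 34 x 46 x 50 mm, to the left behind the cradle. Origin at the centre of its underside. Leave alone.
Mind the look-alikes: they are no part of the job. What is shaped like the roller but black, blue or green is not meant.

How it is judged:
By the outcome, as a careful person would: the job done as asked, in the order asked, and still so for the second after the job is handed in, with the robot touching nothing.
It also fails if it takes over 54 s, if anything falls off the work surface, if the arm or the gripper's body presses on something with over 40 N, if the wrist force passes 120 N, or if a joint passes its speed limit or range.

## Working session

There is one attempt and no reset: what is moved stays moved. The work goes in short steps, Python scripts to look and compute and a tool call to move; the robot and the scene stay as the last step left them, time stands still between calls to the robot, and variables do not carry over. Pictures are saved under pics/ and viewed, and the job is handed in when it is done.

Besides the shell and the picture viewer there is one more tool, called after "Call:" by a JSON object that holds its "fn" and its "kwargs". carry_out: Moves the arm, as the interface text tells. Its arguments: {"type":"object","properties":{"commands":{"type":"array"}},"required":["commands"]}

```bash
mkdir -p pics; ls; cat > h.py <<'E'
import numpy as np, cv2, pickle
from bench import env, imaging, spot_in
def shot(n,tag):
    d=imaging.camera(n); cv2.imwrite(f'pics/{tag}.png',d['frame']); pickle.dump(d,open(f'pics/{tag}.pkl','wb')); return d
def world(d):
    h,w=d['depth'].shape
    u,v=np.meshgrid(np.arange(w),np.arange(h))
    p=cv2.undistortPoints(np.stack([u,v],-1).reshape(-1,1,2).astype(np.float64),np.array(d['mtx'],float),np.array(d['distortion'],float)).reshape(h,w,2)
    z=d['depth'].astype(float)
    P=np.dstack([p[...,0]*z,p[...,1]*z,z])
    R=cv2.Rodrigues(np.array(d['rvec'],float))[0]; t=np.array(d['tvec'],float).ravel()
    W=(P-t)@R
    W[z<=0]=np.nan
    return W
def proj(d,X):
    return cv2.projectPoints(np.array(X,float).reshape(-1,1,3),np.array(d['rvec'],float),np.array(d['tvec'],float),np.array(d['mtx'],float),np.array(d['distortion'],float))[0].reshape(-1,2)
E
python3 - <<'E'
from h import *
for n in ['side','top']:
    d=shot(n,n+'0')
    R=cv2.Rodrigues(np.array(d['rvec'],float))[0];print(n,'cam at',-R.T@np.array(d['tvec'],float).ravel(), R[2])
    for t in ['roller','short_roller','rest','cradle','head','bay','bowl','pot','tile_sample']:
        print(n,t,[(x['extent'],round(x['p'],2)) for x in spot_in(d,t)][:4])
s=env.get_state();print(s)
E
```

```text
pics
side cam at [  407.12924335 -1505.16852162   882.61667174] [ 0.08162404  0.85443768 -0.5131021 ]
side roller [([216.5, 289.0, 30.9, 12.8], 0.73), ([228.1, 232.4, 17.5, 18.3], 0.65), ([224.9, 177.2, 14.8, 12.5], 0.42)]
side short_roller [([246.5, 207.0, 9.4, 17.2], 0.68)]
side rest [([241.2, 217.6, 48.0, 10.5], 0.83), ([264.4, 191.4, 19.7, 15.0], 0.16)]
side cradle [([262.3, 167.0, 20.5, 24.2], 0.94)]
side head [([263.3, 165.0, 18.0, 28.3], 0.92)]
side bay [([261.7, 164.8, 17.1, 29.1], 0.68)]
side bowl [([268.3, 192.0, 12.8, 13.8], 0.72)]
side pot [([314.3, 162.6, 15.0, 24.9], 0.78)]
side tile_sample [([285.4, 149.2, 9.7, 11.6], 0.64)]
top cam at [ 286.81081907 -112.66302798 1443.26641881] [ 0.17835959  0.02286756 -0.98369961]
top roller [([342.8, 259.6, 30.2, 23.8], 0.85), ([202.7, 263.7, 30.7, 11.5], 0.82), ([430.4, 260.5, 23.8, 30.0], 0.64), ([297.5, 207.3, 38.5, 15.0], 0.52)]
top short_roller [([298.9, 240.2, 27.2, 12.4], 0.55), ([182.8, 201.9, 58.6, 38.1], 0.42)]
top rest [([300.4, 204.3, 22.9, 61.6], 0.73)]
top cradle [([185.0, 205.5, 58.3, 27.7], 0.93)]
top head [([181.7, 
[... 434 characters left out ...]
1.31126740e+00, -1.12196346e-01]), 'qvel': array([-8.72389295e-04,  8.02442348e-04,  1.66091037e-03, -5.33839916e-04,
       -2.58391746e-03, -8.72650462e-05]), 'tau': array([ 1.16887921e-03, -3.96897984e+01, -3.04265285e+01,  3.93914559e-05,
        5.83905530e-04,  2.43851701e-06]), 'tool_pos': array([ 234.63636536, -579.32837581,  231.31878764]), 'ee_rot': array([[ 9.26878824e-01,  3.75360687e-01,  2.14953985e-05],
       [ 3.75360687e-01, -9.26878822e-01, -5.74036732e-05],
       [-1.62345253e-06,  6.12747767e-05, -9.99999998e-01]]), 'wrist_force': array([-0.38895733,  0.12568525, -0.47011402]), 'torque': array([-0.03921115, -0.01407516, -0.02648572]), 'gripper_width': 85.08580004415042}
```

```bash
python3 - <<'E'
from h import *
import pickle
d=pickle.load(open('pics/top0.pkl','rb'))
c=d['frame'][120:300,120:460]; cv2.imwrite('pics/topc.png',cv2.resize(c,None,fx=2.35,fy=2.35,interpolation=cv2.INTER_CUBIC))
W=world(d)
for (u,v) in [(316,215),(312,246),(290,235),(312,235),(212,219),(190,219),(236,219),(266,215),(230,145)]: print(u,v,W[v,u].round(1))
d=pickle.load(open('pics/side0.pkl','rb'))
c=d['frame'][130:320,190:350]; cv2.imwrite('pics/sidec.png',cv2.resize(c,None,fx=3.1,fy=3.1,interpolation=cv2.INTER_CUBIC))
E
```

```text
316 215 [ 516.5 -194.8   56.5]
312 246 [ 417.  -182.8   60.3]
290 235 [ 458.  -113.2   -4.4]
312 235 [ 458.3 -185.3    5.5]
212 219 [504.9 146.3   5. ]
190 219 [503.3 219.3   6.1]
236 219 [506.3  66.4   6. ]
266 215 [521.7 -32.6   5.6]
230 145 [761.3  97.2   6.5]
```

View pics/topc.png

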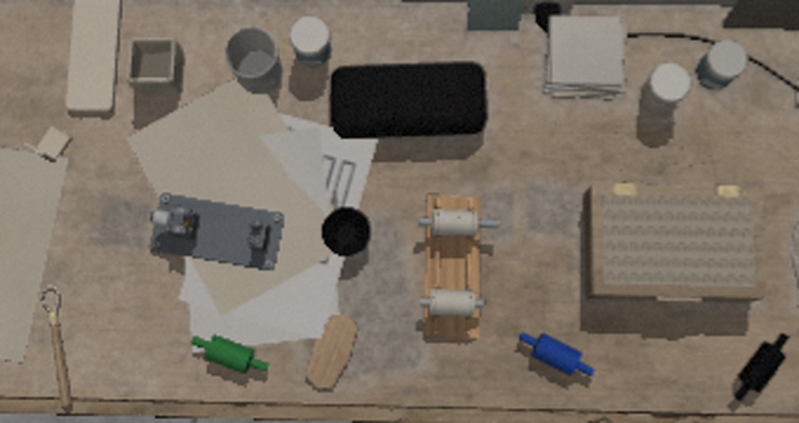

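View pics/sidec.png

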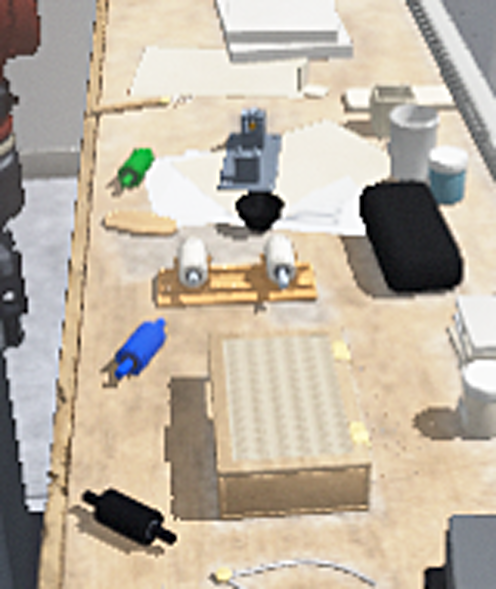

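The two white rollers on the rest are the candidates, at about (455,222) and (453,302) in the top crop. The one at (455,222), with larger x, has clearly longer axle ends. The blue, green and black ones are look-alikes. I'll move in and confirm with the wrist camera.

```bash
cat >> h.py <<'E'
from scipy.spatial.transform import Rotation as Ro
def tgtR(a_deg,pitch=0):
    # tool x at yaw a in world, tool z down, then pitch about tool y
    a=np.radians(a_deg); x=np.array([np.cos(a),np.sin(a),0]); z=np.array([0,0,-1.]); y=np.cross(z,x)
    return np.stack([x,y,z],1)@Ro.from_euler('y',pitch,degrees=True).as_matrix()
def plan(p1,R1,n,g=1,p0=None,R0=None):
    s=env.get_state()
    p0=np.array(s['tool_pos']) if p0 is None else np.array(p0,float); R0=np.array(s['ee_rot']) if R0 is None else R0
    rv=Ro.from_matrix(R0.T@R1).as_rotvec()
    p,R=p0,R0
    for k in range(1,n+1):
        pk=p0+(np.array(p1)-p0)*k/n; Rk=R0@Ro.from_rotvec(rv*k/n).as_matrix()
        sh=R.T@(pk-p)/1000; tu=np.degrees(Ro.from_matrix(R.T@Rk).as_rotvec())
        print([g]+[round(float(x),4) for x in sh]+[round(float(x),2) for x in tu],end=', ' if k%5 else '\n')
        p,R=pk,Rk
    print()
def st():
    s=env.get_state(); print('t',round(s['clock'],2),'tcp',np.round(s['tool_pos'],1),'a',round(np.degrees(np.arctan2(s['ee_rot'][1][0],s['ee_rot'][0][0])),2),'z',np.round(np.array(s['ee_rot'])[:,2],3),'F',np.round(s['wrist_force'],1),'w',round(s['gripper_width'],1),'q',np.round(s['joint_pos'],2)); return s
E
python3 - <<'E'
from h import *
plan([490,-190,232],tgtR(90),10)
E
```

```text
[1, 0.0383, -0.0265, -0.0001, 0.0, 0.0, -6.8], [1, 0.0411, -0.0218, -0.0001, 0.0, 0.0, -6.8], [1, 0.0434, -0.0168, -0.0001, 0.0, 0.0, -6.8], [1, 0.0451, -0.0115, -0.0001, 0.0, 0.0, -6.8], [1, 0.0462, -0.0061, -0.0001, 0.0, 0.0, -6.8]
[1, 0.0466, -0.0006, -0.0001, 0.0, 0.0, -6.8], [1, 0.0463, 0.0049, -0.0001, 0.0, 0.0, -6.8], [1, 0.0454, 0.0104, -0.0001, 0.0, 0.0, -6.8], [1, 0.0438, 0.0157, -0.0001, 0.0, 0.0, -6.8], [1, 0.0417, 0.0208, -0.0001, 0.0, 0.0, -6.8]
```

Call:
{"fn": "carry_out", "kwargs": {"commands": [[1,0.038,-0.0265,0,0,0,-6.8],[1,0.041,-0.022,0,0,0,-6.8],[1,0.0435,-0.017,0,0,0,-6.8],[1,0.045,-0.0115,0,0,0,-6.8],[1,0.046,-0.006,0,0,0,-6.8]]}}

```text
clock: 1.5
tool_pos: [360.9, -384.0, 231.1]
ee_rot: [[0.549, 0.836, 0.001], [0.836, -0.549, -0.005], [-0.003, 0.003, -1.0]]
wrist_force: [0.7, -0.6, 0.7]
gripper_width: 85.2
```

Call:
{"fn": "carry_out", "kwargs": {"commands": [[1,0.0465,-0.0005,0,0,0,-6.8],[1,0.0465,0.005,0,0,0,-6.8],[1,0.0455,0.0105,0,0,0,-6.8],[1,0.044,0.0155,0,0,0,-6.8],[1,0.042,0.021,0,0,0,-6.8]]}}

```text
clock: 2.0
tool_pos: [488.9, -177.7, 232.0]
ee_rot: [[-0.036, 0.999, 0.005], [0.999, 0.036, -0.008], [-0.008, 0.005, -1.0]]
wrist_force: [0.4, -0.9, -0.7]
gripper_width: 85.5
```

```bash
python3 - <<'E'
from h import *
st()
d=shot('wrist','w1')
R=cv2.Rodrigues(np.array(d['rvec'],float))[0];print('cam at',-R.T@np.array(d['tvec'],float).ravel(), R[2])
W=world(d)
for t in ['roller','short_roller','rest']: print(t,[(x['extent'],round(x['p'],2)) for x in spot_in(d,t)][:4])
st()
E
```

```text
t 2.0 tcp [ 488.9 -177.7  232. ] a 92.08 z [ 0.005 -0.008 -1.   ] F [ 0.4 -0.9 -0.7] w 85.5 q [-0.48 -0.01  1.86 -0.    1.28 -0.52]
cam at [ 485.66249549 -108.70018923  374.40739513] [ 0.01545223 -0.27123457 -0.96238923]
roller [([292.7, 133.5, 40.2, 111.6], 0.68)]
short_roller [([183.8, 136.8, 35.8, 85.7], 0.63)]
rest [([165.3, 135.9, 187.0, 79.6], 0.87)]
t 2.2 tcp [ 488.4 -178.5  231.7] a 91.93 z [ 0.004 -0.008 -1.   ] F [ 0.   0.2 -1. ] w 85.5 q [-0.48 -0.01  1.86 -0.01  1.28 -0.51]
```

View pics/w1.png

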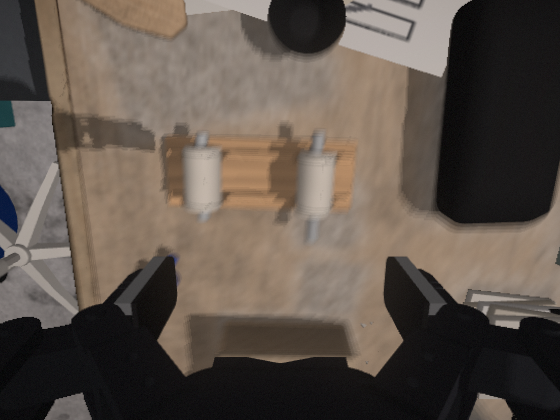

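The wrist view shows the short-ended roller at (202,180) and the long-ended one at (317,185), with end tips at about (319,131) and (311,241). I'll enlarge to confirm and measure.

```bash
python3 - <<'E'
from h import *
d=pickle.load(open('pics/w1.pkl','rb'));W=world(d)
c=d['frame'][115:255,160:370]; cv2.imwrite('pics/w1c.png',cv2.resize(c,None,fx=3.8,fy=3.8,interpolation=cv2.INTER_CUBIC))
print('table',np.nanmedian(W[260:300,190:260,2]), 'board', W[170,260])
m=np.zeros(W.shape[:2],bool); m[120:250,290:345]=True
P=W[m&(W[...,2]>30)]
P=P[np.isfinite(P).all(1)]
for lo in range(-270,-100,4):
    q=P[(P[:,1]>=lo)&(P[:,1]<lo+4)]
    if len(q): print(lo+2,len(q),q[:,0].min().round(1),q[:,0].max().round(1),np.median(q[:,0]).round(1),'z',q[:,2].min().round(1),q[:,2].max().round(1), 'xtop',np.median(q[q[:,2]>q[:,2].max()-3,0]).round(1))
E
```

```text
table -0.7351621068857357 board [ 469.02926604 -176.3672026     8.39124123]
-244 32 516.2 526.6 521.2 z 42.6 46.8 xtop 521.7
-240 42 516.1 527.7 521.1 z 39.6 47.0 xtop 521.1
-236 45 516.0 527.3 521.7 z 40.6 47.4 xtop 521.7
-232 42 515.8 526.8 520.6 z 39.7 47.2 xtop 521.5
-228 41 516.5 527.7 521.4 z 40.6 46.8 xtop 522.3
-224 49 516.2 527.7 521.0 z 39.9 46.7 xtop 521.0
-220 35 516.2 527.5 520.8 z 39.9 46.7 xtop 521.7
-216 11 510.1 537.1 525.2 z 47.9 57.5 xtop 524.8
-212 134 504.4 538.2 520.2 z 43.6 59.0 xtop 521.6
-208 172 501.6 546.0 521.4 z 31.5 59.1 xtop 521.8
-204 160 501.4 545.4 519.7 z 31.5 59.3 xtop 521.6
-200 140 504.8 539.8 520.4 z 40.7 59.4 xtop 521.5
-196 149 504.6 539.6 520.3 z 41.9 59.0 xtop 522.1
-192 143 504.4 538.5 519.2 z 43.5 59.2 xtop 521.8
-188 153 504.4 538.2 520.4 z 38.2 59.9 xtop 521.5
-184 145 504.4 539.8 520.5 z 36.5 59.4 xtop 521.5
-180 145 504.8 538.7 520.1 z 44.0 59.4 xtop 521.5
-176 155 504.6 540.1 520.0 z 40.4 58.8 xtop 521.7
-172 154 504.5 539.8 520.4 z 40.1 59.7 xtop 522.0
-168 157 504.6 538.8 520.4 z 36.8 59.2 xtop 522.2
-164 193 499.5 546.3 519.9 z 31.4 58.7 xtop 521.0
-160 193 499.4 546.1 519.8 z 30.7 59.4 xtop 521.7
-156 232 504.7 539.5 521.0 z 30.1 58.9 xtop 522.2
-152 51 516.8 527.6 522.2 z 41.5 48.0 xtop 522.2
-148 50 516.6 528.2 521.6 z 40.6 46.6 xtop 522.1
-144 55 516.5 528.1 521.7 z 40.6 47.0 xtop 521.7
-140 56 516.3 527.7 522.0 z 40.6 48.2 xtop 522.2
-136 36 516.8 527.3 521.8 z 40.3 47.7 xtop 521.4
```

View pics/w1c.png

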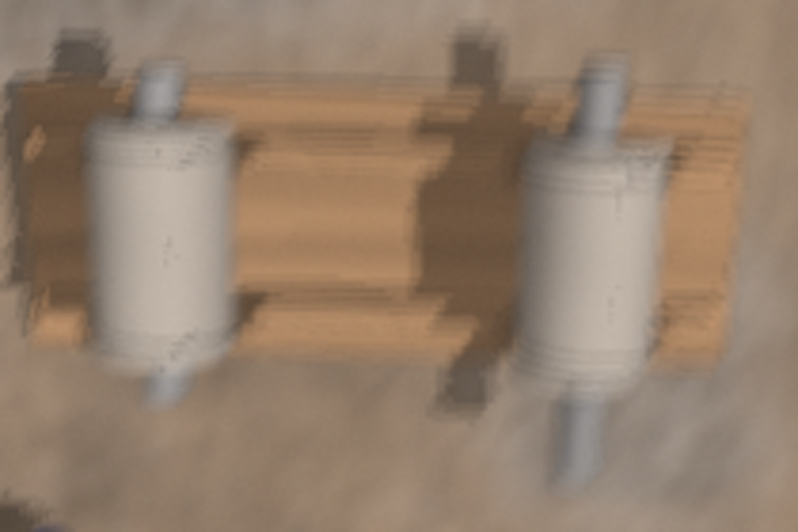

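Confirmed: the right-hand roller (x≈521.7, body y −154 to −214, axle about −134 to −245) has ends of about 20 and 30 mm. The left one's ends are only about 13 mm. I'll grasp the right one.

```bash
python3 - <<'E'
from h import *
st()
plan([521.7,-184.5,60],tgtR(90),5)
E
```

```text
t 2.2 tcp [ 488.4 -178.5  231.7] a 91.93 z [ 0.004 -0.008 -1.   ] F [ 0.   0.2 -1. ] w 85.5 q [-0.48 -0.01  1.86 -0.01  1.28 -0.51]
[1, -0.0012, 0.0065, 0.0344, 0.04, 0.09, 0.39], [1, -0.0012, 0.0065, 0.0344, 0.04, 0.09, 0.39], [1, -0.0012, 0.0066, 0.0344, 0.04, 0.09, 0.39], [1, -0.0012, 0.0066, 0.0344, 0.04, 0.09, 0.39], [1, -0.0012, 0.0066, 0.0343, 0.04, 0.09, 0.39]
```

Call:
{"fn": "carry_out", "kwargs": {"commands": [[1,-0.0012,0.0085,0.034,0,0.2,0.7],[1,-0.0012,0.0085,0.034,0,0.2,0.7],[1,-0.0012,0.0085,0.034,0,0.1,0.4],[1,-0.0012,0.0078,0.034,0,0,0.1],[1,0,0,0.025,0,0,0]]}}

```text
clock: 2.7
tool_pos: [527.0, -195.3, 74.0]
ee_rot: [[0.014, 1.0, 0.018], [1.0, -0.014, -0.01], [-0.01, 0.018, -1.0]]
wrist_force: [0.2, 0.5, 0.0]
gripper_width: 85.1
```

```bash
python3 - <<'E'
from h import *
st()
plan([521.7,-184.5,18],tgtR(90),3)
E
```

```text
t 2.7 tcp [ 527.  -195.3   74. ] a 89.17 z [ 0.018 -0.01  -1.   ] F [0.2 0.5 0. ] w 85.1 q [-0.48  0.26  1.89 -0.    0.97 -0.46]
[1, 0.0037, -0.0022, 0.0186, 0.35, 0.19, -0.27], [1, 0.0037, -0.002, 0.0186, 0.35, 0.19, -0.27], [1, 0.0036, -0.0019, 0.0186, 0.35, 0.19, -0.27],
```

Call:
{"fn": "carry_out", "kwargs": {"commands": [[1,0.0055,-0.0025,0.01,0.5,0.3,-0.4],[1,0.0045,-0.0015,0.008,0.3,0.2,-0.2],[1,0,0,0,0,0,0]]}}

```text
clock: 3.0
tool_pos: [518.3, -187.3, 51.1]
ee_rot: [[0.011, 1.0, -0.005], [1.0, -0.011, 0.003], [0.003, -0.005, -1.0]]
wrist_force: [-0.7, -0.3, 0.4]
gripper_width: 85.3
```

```bash
python3 - <<'E'
from h import *
st()
plan([521.7,-184.5,18],tgtR(90),2)
E
```

```text
t 3.0 tcp [ 518.3 -187.3   51.1] a 89.38 z [-0.005  0.003 -1.   ] F [-0.7 -0.3  0.4] w 85.3 q [-0.47  0.29  1.9   0.    0.96 -0.46]
[1, 0.0014, 0.0018, 0.0166, -0.14, -0.08, -0.31], [1, 0.0014, 0.0018, 0.0166, -0.14, -0.08, -0.31],
```

Call:
{"fn": "carry_out", "kwargs": {"commands": [[1,0.0014,0.0017,0.015,-0.1,0,-0.1],[1,0.0012,0.0015,0.012,-0.1,0,-0.1],[1,0,0,0.004,0,0,0],[1,0,0,0,0,0,0]]}}

```text
clock: 3.4
tool_pos: [524.4, -186.3, 21.5]
ee_rot: [[0.008, 1.0, 0.005], [1.0, -0.008, -0.001], [-0.001, 0.005, -1.0]]
wrist_force: [0.2, -0.5, 0.1]
gripper_width: 85.3
```

```bash
python3 - <<'E'
from h import *
st()
E
```

```text
t 3.4 tcp [ 524.4 -186.3   21.5] a 89.57 z [ 0.005 -0.001 -1.   ] F [ 0.2 -0.5  0.1] w 85.3 q [-0.47  0.34  1.9   0.    0.89 -0.46]
```

Call:
{"fn": "carry_out", "kwargs": {"commands": [[1,0.0015,-0.0025,0.003,0,0,0],[1,0,0,0,0,0,0],[-0.1,0,0,0,0,0,0],[-0.3,0,0,0,0,0,0]]}}

```text
clock: 3.8
tool_pos: [522.7, -184.9, 19.3]
ee_rot: [[0.007, 1.0, 0.007], [1.0, -0.007, -0.002], [-0.002, 0.007, -1.0]]
wrist_force: [-0.2, -1.0, -0.2]
gripper_width: 59.0
```

```bash
python3 - <<'E'
from h import *
st()
E
```

```text
t 3.8 tcp [ 522.7 -184.9   19.3] a 89.61 z [ 0.007 -0.002 -1.   ] F [-0.2 -1.  -0.2] w 59.0 q [-0.47  0.34  1.91  0.    0.88 -0.46]
```

Call:
{"fn": "carry_out", "kwargs": {"commands": [[-1,0,0,0,0,0,0],[-1,0,0,0,0,0,0],[-1,0,0,0,0,0,0],[-1,0,0,0,0,0,0]]}}

```text
clock: 4.2
tool_pos: [522.4, -184.9, 20.1]
ee_rot: [[0.007, 1.0, 0.006], [1.0, -0.007, -0.002], [-0.002, 0.006, -1.0]]
wrist_force: [-0.2, -0.2, -0.2]
gripper_width: 34.6
```

```bash
python3 - <<'E'
from h import *
st()
E
```

```text
t 4.2 tcp [ 522.4 -184.9   20.1] a 89.62 z [ 0.006 -0.002 -1.   ] F [-0.2 -0.2 -0.2] w 34.6 q [-0.47  0.34  1.91  0.    0.89 -0.46]
```

Call:
{"fn": "carry_out", "kwargs": {"commands": [[-1,0,0,-0.02,0,0,0],[-1,0,0,-0.04,0,0,0],[-1,0,0,-0.045,0,0,0],[-1,0,0,-0.045,0,0,0],[-1,0.02,0,-0.03,0,0,0]]}}

```text
clock: 4.7
tool_pos: [515.5, -162.9, 195.7]
ee_rot: [[0.01, 1.0, -0.011], [1.0, -0.01, 0.007], [0.007, -0.011, -1.0]]
wrist_force: [0.6, 0.3, -1.9]
gripper_width: 34.9
```

Call:
{"fn": "carry_out", "kwargs": {"commands": [[-1,0.045,-0.002,0,0,0,0],[-1,0.05,-0.003,0,0,0,1],[-1,0.05,-0.004,0,0,0,2],[-1,0.05,-0.004,0,0,0,2],[-1,0.035,-0.004,0,0,0,2]]}}

```text
clock: 5.2
tool_pos: [512.8, 68.8, 203.5]
ee_rot: [[0.145, 0.989, 0.007], [0.989, -0.145, 0.002], [0.003, 0.007, -1.0]]
wrist_force: [1.1, 0.2, -2.2]
gripper_width: 34.4
```

```bash
python3 - <<'E'
from h import *
st()
d=shot('wrist','w2')
st()
d=shot('wrist','w3')
for t in ['roller','cradle','head','bay']: print(t,[(x['extent'],round(x['p'],2)) for x in spot_in(d,t)][:3])
E
```

```text
t 5.2 tcp [512.8  68.8 203.5] a 81.65 z [ 0.007  0.002 -1.   ] F [ 1.1  0.2 -2.2] w 34.4 q [-0.    0.01  1.9   0.    1.23  0.14]
t 5.25 tcp [512.2  73.6 203.3] a 81.74 z [ 0.007  0.007 -1.   ] F [-0.2  4.3 -2.1] w 34.6 q [0.   0.01 1.9  0.01 1.23 0.14]
roller [([230.7, 161.0, 100.0, 201.4], 0.91), ([64.4, 102.2, 47.9, 111.8], 0.7)]
cradle [([215.7, 1.1, 98.2, 196.0], 0.87)]
head [([215.6, 1.1, 98.4, 197.8], 0.84)]
bay [([216.5, 0.0, 98.0, 198.3], 0.7)]
```

View pics/w3.png

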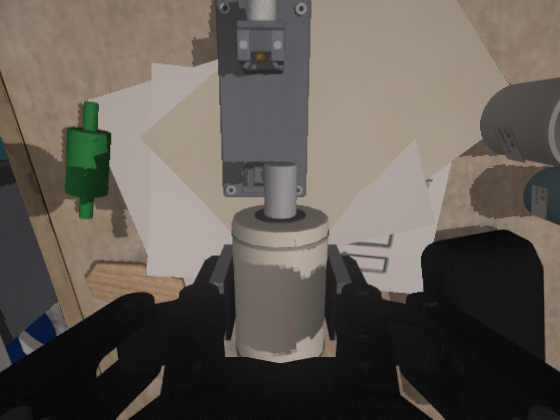

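```bash
python3 - <<'E'
from h import *
s=env.get_state()
d=pickle.load(open('pics/w3.pkl','rb'));W=world(d)
c=d['frame'][0:230,190:350]; cv2.imwrite('pics/w3c.png',cv2.resize(c,None,fx=3.4,fy=2.6,interpolation=cv2.INTER_CUBIC))
m=np.zeros(W.shape[:2],bool); m[0:200,205:325]=True
P=W[m]; P=P[np.isfinite(P).all(1)]
g=d['frame'].astype(int)
pl=P[(P[:,2]>4.5)&(P[:,2]<12)]
print(len(pl),np.median(pl[:,2]))
(r)=cv2.minAreaRect(pl[:,:2].astype(np.float32)); print(r)
# edges: row-wise min/max x of plate
Y=[];L=[];Rr=[]
for y in range(100,240,4):
    q=pl[(pl[:,1]>=y)&(pl[:,1]<y+4)]
    if len(q)>20: Y.append(y+2);L.append(np.percentile(q[:,0],0.5));Rr.append(np.percentile(q[:,0],99.5))
for a in zip(Y,np.round(L,1),np.round(Rr,1)): print(*a)
np.save('pics/P3.npy',P)
E
```

```text
13947 8.153709546857302
((507.4329833984375, 144.88694763183594), (179.5579833984375, 118.60144805908203), 81.61771392822266)
102 443.3 544.1
106 444.3 543.5
110 444.9 544.0
114 445.5 545.7
118 446.5 554.0
122 447.3 546.5
126 448.0 555.7
130 449.2 547.4
134 449.8 548.1
138 450.7 548.3
142 451.3 549.1
146 452.3 549.4
150 453.1 551.0
154 453.9 552.1
158 454.8 559.4
162 455.7 552.4
166 456.4 552.8
170 457.5 564.2
174 458.2 555.4
178 459.3 561.4
182 466.5 559.9
186 472.3 562.1
190 473.3 560.2
194 473.9 557.2
198 474.0 569.1
202 474.4 559.0
206 475.3 559.6
210 476.1 568.3
214 477.1 561.4
218 477.5 562.0
222 477.6 567.2
226 478.2 562.8
230 479.0 554.0
234 479.7 505.9
238 480.6 498.1
```

View pics/w3c.png

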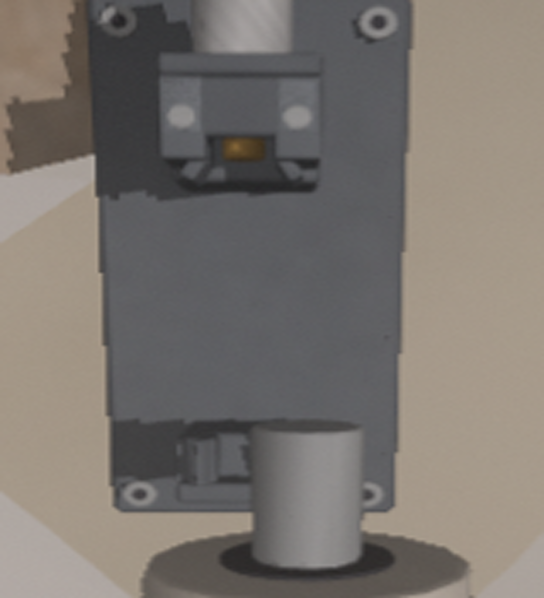

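```bash
cat >> h.py <<'E'
def ray2z(d,uv,z):
    p=cv2.undistortPoints(np.array(uv,float).reshape(-1,1,2),np.array(d['mtx'],float),np.array(d['distortion'],float)).reshape(-1,2)
    R=cv2.Rodrigues(np.array(d['rvec'],float))[0]; t=np.array(d['tvec'],float).ravel()
    C=-R.T@t; D=np.c_[p,np.ones(len(p))]@R
    return C+D*((z-C[2])/D[:,2])[:,None]
E
python3 - <<'E'
from h import *
d=pickle.load(open('pics/w3.pkl','rb'))
px=np.array([(118,20),(378,22),(138,493),(372,493)],float)/[3.4,2.6]+[190,0]
B=ray2z(d,px,9.0);print(B.round(1))
h=(B[0]+B[1])/2;b=(B[2]+B[3])/2
v=(h-b)[:2];print('len',np.linalg.norm(v),'wid',np.linalg.norm(B[0]-B[1]),np.linalg.norm(B[2]-B[3]),'ang',np.degrees(np.arctan2(v[1],v[0])), 'x ang', np.degrees(np.arctan2(*(B[1]-B[0])[[1,0]])),np.degrees(np.arctan2(*(B[3]-B[2])[[1,0]])))
ang=np.arctan2(v[1],v[0])
ey=v/np.linalg.norm(v); ex=np.array([ey[1],-ey[0]])
o=B[:,:2].mean(0)-13*ey; print('origin',o)
P=np.load('pics/P3.npy'); q=np.c_[(P[:,:2]-o)@ex,(P[:,:2]-o)@ey,P[:,2]]
# plate edges
pl=q[(q[:,2]>5.5)&(q[:,2]<10.5)&(abs(q[:,0])<44)]
for y in range(-80,40,10):
    k=pl[(pl[:,1]>=y)&(pl[:,1]<y+10)]
    if len(k): print('plate',y,k[:,0].min().round(1),k[:,0].max().round(1))
for y in range(-66,80,2):
    k=q[(q[:,1]>=y)&(q[:,1]<y+2)&(q[:,2]>15)&(q[:,2]<80)]
    if len(k)>3: 
        c=k[abs(k[:,0])<5]
        print(y+1,len(k),'x',k[:,0].min().round(1),k[:,0].max().round(1),'z',k[:,2].max().round(1),'centre z',np.median(c[:,2]).round(1) if len(c) else None, 'lft',[ (int(x), np.median(k[abs(k[:,0]-x)<2,2]).round(0)) for x in (-22,-17,-13,-9,9,13,17,22) if (abs(k[:,0]-x)<2).any()])
E
```

```text
[[487.6 231.5   9. ]
 [553.3 221.6   9. ]
 [463.5  71.4   9. ]
 [531.3  61.6   9. ]]
len 161.68975674350233 wid 66.50231797307902 68.47261074988282 ang 81.79933156316758 x ang -8.542731010066 -8.243853996509827
origin [507.08160306 133.67997686]
plate -80 -42.2 40.1
plate -70 -43.2 40.0
plate -60 -42.9 40.7
plate -50 -42.4 40.6
plate -40 -42.8 40.5
plate -30 -42.6 40.2
plate -20 -43.8 40.9
plate -10 -43.6 40.8
plate 0 -43.9 40.6
plate 10 -43.6 40.3
plate 20 -43.7 41.1
plate 30 -43.9 40.9
-61 21 x -17.7 -0.2 z 52.6 centre z 51.8 lft [(-17, np.float64(52.0)), (-13, np.float64(51.0)), (-9, np.float64(52.0))]
-59 44 x -18.4 -0.1 z 53.8 centre z 52.2 lft [(-17, np.float64(52.0)), (-13, np.float64(52.0)), (-9, np.float64(52.0))]
-57 46 x -18.4 -0.1 z 53.2 centre z 52.2 lft [(-17, np.float64(51.0)), (-13, np.float64(52.0)), (-9, np.float64(52.0))]
-55 54 x -18.4 -0.1 z 53.5 centre z 52.1 lft [(-17, np.float64(52.0)), (-13, np.float64(52.0)), (-9, np.float64(52.0))]
-53 66 x -18.3 -1.1 z 57.8 centre z 42.7 lft [(-17, np.float64(51.0)), (-13, np.float64(56.0)), (-9, np.float64(49.0))]
-51 46 
[... 3769 characters left out ...]
3, np.float64(64.0)), (17, np.float64(64.0))]
71 139 x -17.9 17.5 z 66.4 centre z 64.2 lft [(-17, np.float64(64.0)), (-13, np.float64(65.0)), (-9, np.float64(64.0)), (9, np.float64(64.0)), (13, np.float64(64.0)), (17, np.float64(64.0))]
73 53 x -17.1 16.7 z 64.6 centre z 63.9 lft [(-17, np.float64(64.0)), (-13, np.float64(64.0)), (-9, np.float64(63.0)), (9, np.float64(64.0)), (13, np.float64(64.0)), (17, np.float64(63.0))]
75 63 x -8.9 9.9 z 59.3 centre z 57.3 lft [(-9, np.float64(55.0)), (9, np.float64(54.0))]
77 84 x -10.9 10.7 z 59.4 centre z 56.8 lft [(-9, np.float64(53.0)), (9, np.float64(52.0))]
79 82 x -10.9 10.7 z 59.2 centre z 57.6 lft [(-9, np.float64(54.0)), (9, np.float64(52.0))]
```

```bash
cat >> h.py <<'E'
ang=np.radians(81.75); ey=np.array([np.cos(ang),np.sin(ang)]); ex=np.array([ey[1],-ey[0]])
O=np.array([507.08,133.68])-0.55*ex
def tocr(P): P=np.asarray(P,float); return np.c_[(P[...,:2].reshape(-1,2)-O)@ex,(P[...,:2].reshape(-1,2)-O)@ey,P.reshape(-1,3)[:,2]]
def tow(c): c=np.asarray(c,float); return np.r_[O+c[0]*ex+c[1]*ey,c[2]]
E
python3 - <<'E'
from h import *
s=st()
d=shot('wrist','w4'); W=world(d); s=st()
T=np.array(s['tool_pos']); Rt=np.array(s['ee_rot'])
# roller points in tool frame
V=((W-T)@Rt)
m=np.zeros(W.shape[:2],bool); m[150:360,225:335]=True
Q=V[m]; Q=Q[np.isfinite(Q).all(1)]; Q=Q[(Q[:,2]<5)&(Q[:,2]>-45)]
for x in range(-40,62,3):
    k=Q[(Q[:,0]>=x)&(Q[:,0]<x+3)]
    if len(k)>3:
        t=k[k[:,2]<k[:,2].min()+3]
        print(x+1.5,len(k),'y',k[:,1].min().round(1),k[:,1].max().round(1),'ztop',np.percentile(k[:,2],3).round(1))
a=Q[(Q[:,0]>34)]; print('tip x', np.percentile(a[:,0],[50,90,97,99,100]).round(1))
# cross-check head and cradle in new shot
P=W[0:200,205:325].reshape(-1,3);P=P[np.isfinite(P).all(1)]
q=tocr(P)
for lo,hi in((50,72),(-54,-42)):
    k=q[(q[:,1]>lo)&(q[:,1]<hi)&(q[:,2]>50)&(q[:,2]<80)&(abs(q[:,0])<25)]; print(lo,np.percentile(k[:,0],[1,50,99]).round(1),np.percentile(k[:,2],50).round(1))
k=q[(abs(q[:,0])<22)&(q[:,2]>63)&(q[:,2]<70)&(q[:,1]>30)]; print('roof y',np.percentile(k[:,1],[1,99]).round(1))
E
```

```text
t 5.5 tcp [513.4  65.2 203.3] a 81.66 z [ 0.007  0.    -1.   ] F [ 0.5 -0.6 -2.4] w 34.5 q [-0.01  0.01  1.9   0.    1.23  0.14]
t 5.55 tcp [513.5  64.8 203.4] a 81.61 z [ 0.007  0.    -1.   ] F [ 0.4  0.3 -3.5] w 34.8 q [-0.01  0.01  1.9   0.    1.23  0.14]
-26.5 10 y -17.7 17.2 ztop -27.1
-23.5 95 y -18.2 17.9 ztop -30.8
-20.5 234 y -17.4 17.7 ztop -35.9
-17.5 576 y -17.9 17.0 ztop -38.0
-14.5 625 y -17.8 17.6 ztop -38.2
-11.5 643 y -17.7 16.6 ztop -38.2
-8.5 772 y -19.2 18.7 ztop -38.8
-5.5 792 y -19.2 18.6 ztop -38.9
-2.5 834 y -19.1 18.5 ztop -38.8
0.5 863 y -19.0 18.3 ztop -38.9
3.5 834 y -18.8 18.2 ztop -38.7
6.5 862 y -18.8 18.1 ztop -38.7
9.5 864 y -18.6 18.0 ztop -38.8
12.5 1340 y -23.5 22.8 ztop -38.4
15.5 736 y -17.9 17.1 ztop -38.3
18.5 780 y -18.0 17.6 ztop -38.3
21.5 774 y -17.7 17.4 ztop -38.3
24.5 817 y -18.3 17.6 ztop -38.5
27.5 841 y -18.0 17.7 ztop -38.3
30.5 2027 y -17.7 17.1 ztop -37.2
33.5 260 y -6.1 5.3 ztop -26.5
36.5 265 y -6.1 5.7 ztop -26.6
39.5 282 y -6.0 5.6 ztop -26.5
42.5 276 y -6.4 5.5 ztop -26.6
45.5 288 y -6.3 5.5 ztop -26.8
48.5 345 y -6.3 5.4 ztop -26.7
tip x [42.5 48.9 49.3 49.4 49.6]
50 [-17.2   0.1  17.7] 64.3
-54 [-18.3 -12.5   8.7] 53.5
roof y [44.7 72.4]
```

```bash
cat >> h.py <<'E'
TIP=np.array([49.5,-0.3,-20.1])
def pose(ye,ze,th,xe=0):
    R=tgtR(81.75,-th); return tow([xe,ye,ze])-R@TIP, R
def where(s=None):
    s=s or env.get_state(); R=np.array(s['ee_rot']); E=np.array(s['tool_pos'])+R@TIP
    c=tocr(E)[0]; th=np.degrees(np.arcsin(-R[2,0])); yaw=np.degrees(np.arctan2(R[1,0],R[0,0])); roll=np.degrees(np.arcsin(R[2,1]))
    F=np.array(s['wrist_force']); Fc=[F[:2]@ex,F[:2]@ey,F[2]]
    print('t',round(s['clock'],2),'tip(cr)',c.round(1),'tilt',th.round(2),'yaw',yaw.round(2),'roll',roll.round(2),'Fcr',np.round(Fc,1),'lead y',round(c[1]+6*np.sin(np.radians(th)),1))
E
python3 - <<'E'
from h import *
st();where()
p,R=pose(33,110,22);print(p)
plan(p,R,5,-1)
E
```

```text
t 5.55 tcp [513.5  64.8 203.4] a 81.61 z [ 0.007  0.    -1.   ] F [ 0.4  0.3 -3.5] w 34.8 q [-0.01  0.01  1.9   0.    1.23  0.14]
t 5.55 tip(cr) [ 16.5 -17.7 223.6] tilt -0.07 yaw 81.61 roll 0.38 Fcr [ 0.4  0.4 -3.5] lead y -17.7
[503.90172261 113.50205225 109.9066309 ]
[-1, 0.0093, -0.0034, 0.0187, 0.07, -4.41, -0.04], [-1, 0.0107, -0.0034, 0.0179, 0.07, -4.41, -0.04], [-1, 0.0121, -0.0034, 0.017, 0.07, -4.41, -0.04], [-1, 0.0134, -0.0034, 0.0161, 0.07, -4.41, -0.04], [-1, 0.0146, -0.0033, 0.015, 0.07, -4.41, -0.04]
```

Call:
{"fn": "carry_out", "kwargs": {"commands": [[-1,0.0093,-0.0034,0.0187,0,-4.4,0],[-1,0.0107,-0.0034,0.018,0,-4.4,0],[-1,0.012,-0.0034,0.017,0,-4.4,0],[-1,0.0134,-0.0034,0.016,0,-4.4,0],[-1,0.0146,-0.0033,0.015,0,-4.4,0]]}}

```text
clock: 6.05
tool_pos: [512.4, 103.9, 112.9]
ee_rot: [[0.162, 0.986, -0.042], [0.91, -0.165, -0.381], [-0.383, 0.023, -0.924]]
wrist_force: [0.8, 0.4, -3.0]
gripper_width: 34.3
```

Call:
{"fn": "carry_out", "kwargs": {"commands": [[-1,0,0,0,0,0,0]]}}

```text
clock: 6.15
tool_pos: [510.0, 104.3, 108.6]
ee_rot: [[0.158, 0.986, -0.049], [0.909, -0.165, -0.382], [-0.385, 0.016, -0.923]]
wrist_force: [-0.6, -0.3, -2.1]
gripper_width: 34.1
```

```bash
python3 - <<'E'
from h import *
where()
d=shot('wrist','w5')
p,R=pose(33,50,22)
plan(p,R,3,-1)
E
```

```text
t 6.15 tip(cr) [  8.5  24.7 108.1] tilt 22.63 yaw 80.13 roll 0.92 Fcr [-0.5 -0.4 -2.1] lead y 27.1
[-1, 0.0104, -0.0033, 0.0175, 0.17, 0.2, -0.52], [-1, 0.0104, -0.0032, 0.0175, 0.17, 0.2, -0.52], [-1, 0.0104, -0.0031, 0.0176, 0.17, 0.2, -0.52],
```

View pics/w5.png

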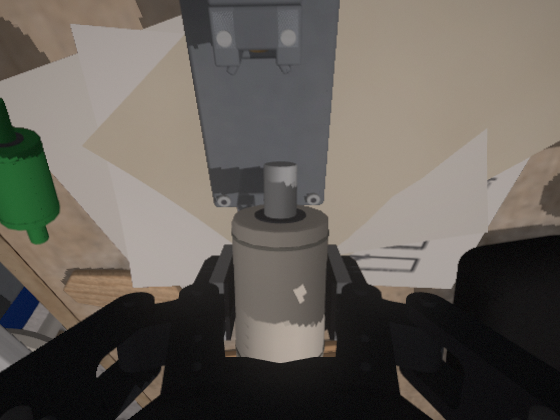

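The tilted roller's tip is at (281,165). The slot mouth is at (259,52), so it sits to the left. I'll correct sideways and in yaw while lowering.

Call:
{"fn": "carry_out", "kwargs": {"commands": [[-1,0.006,-0.004,0.009,0.2,0.2,-0.8],[-1,0.006,-0.004,0.009,0.2,0.2,-0.8],[-1,0,0,0,0,0,0]]}}

```text
clock: 6.5
tool_pos: [506.6, 106.3, 90.6]
ee_rot: [[0.137, 0.989, -0.05], [0.917, -0.146, -0.37], [-0.374, 0.005, -0.928]]
wrist_force: [-0.8, 0.3, -2.0]
gripper_width: 34.4
```

```bash
python3 - <<'E'
from h import *
where()
p,R=pose(32,50,22)
plan(p,R,3,-1)
E
```

```text
t 6.5 tip(cr) [ 3.8 26.3 90.7] tilt 21.94 yaw 81.51 roll 0.3 Fcr [-0.8  0.2 -2. ] lead y 28.5
[-1, 0.0068, -0.0013, 0.0119, 0.08, -0.02, -0.07], [-1, 0.0068, -0.0013, 0.0119, 0.08, -0.02, -0.07], [-1, 0.0068, -0.0013, 0.0119, 0.08, -0.02, -0.07],
```

Call:
{"fn": "carry_out", "kwargs": {"commands": [[-1,0.0068,-0.0018,0.012,0,0,0],[-1,0.0068,-0.0018,0.012,0,0,0],[-1,0.0034,-0.001,0.006,0,0,0],[-1,0,0,0,0,0,0],[-1,0,0,0,0,0,0]]}}

```text
clock: 7.0
tool_pos: [503.4, 110.5, 54.6]
ee_rot: [[0.14, 0.989, -0.048], [0.918, -0.148, -0.369], [-0.372, 0.008, -0.928]]
wrist_force: [-1.0, 0.6, -1.0]
gripper_width: 34.6
```

```bash
python3 - <<'E'
from h import *
where()
d=shot('wrist','w6'); where()
cv2.imwrite('pics/w6c.png',cv2.resize(d['frame'][0:220,200:360],None,fx=3.4,fy=2.7,interpolation=cv2.INTER_CUBIC))
p,R=pose(36,47.3,22)
plan(p,R,2,-1)
E
```

```text
t 7.0 tip(cr) [ 0.2 29.9 54.9] tilt 21.85 yaw 81.32 roll 0.44 Fcr [-1.   0.4 -1. ] lead y 32.2
t 7.05 tip(cr) [ 0.1 29.9 54.9] tilt 21.85 yaw 81.31 roll 0.43 Fcr [-0.9 -0.4 -1.7] lead y 32.2
[-1, 0.0042, 0.0, 0.0023, 0.15, -0.07, -0.2], [-1, 0.0042, 0.0001, 0.0023, 0.15, -0.07, -0.2],
```

View pics/w6c.png

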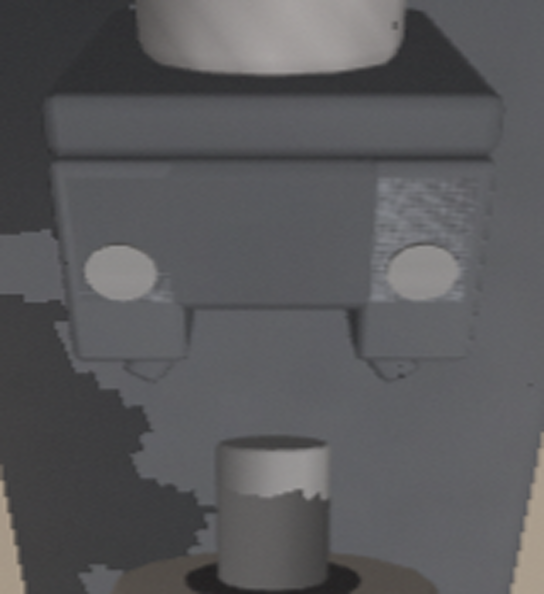

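The axle (centre 273 in the crop) lines up with the slot (187 to 358, centre 272). I'll cross-check distances with the depth image and then enter.

```bash
python3 - <<'E'
from h import *
d=pickle.load(open('pics/w6.pkl','rb'));W=world(d)
q=tocr(W).reshape(W.shape)
k=q[0:140,200:360].reshape(-1,3); k=k[np.isfinite(k).all(1)&(k[:,2]>62)&(k[:,2]<68)]
print('roof z',np.median(k[:,2]).round(2),'cheek front y',np.percentile(k[abs(abs(k[:,0])-12)<3][:,1],[1,3]).round(1),'mid roof front y',np.percentile(k[abs(k[:,0])<4][:,1],[1,3]).round(1),'x',np.percentile(k[:,0],[1,99]).round(1))
a=q[150:218,258:302].reshape(-1,3)
for v in range(158,216,6): print(v,q[v,280].round(1),q[v,268].round(1),q[v,292].round(1))
E
```

```text
roof z 64.24 cheek front y [45.8 46.5] mid roof front y [51.8 52.5] x [-17.2  17.8]
158 [0.8 4.8 9. ] [-5.3  4.2  7.8] [6.9 4.1 7.8]
164 [ 0.4 30.7 58.3] [-3.7 30.6 58.1] [ 4.6 30.4 57.8]
170 [ 0.4 30.4 61.6] [-3.7 29.6 60.4] [ 4.6 29.4 60.1]
176 [ 0.4 28.6 62.6] [-3.7 27.5 61. ] [ 4.6 27.3 60.7]
182 [ 0.4 26.7 63.5] [-3.8 25.1 61. ] [ 4.6 24.9 60.9]
188 [ 0.4 24.3 63.6] [-3.8 23.4 62.2] [ 4.6 23.3 62.2]
194 [ 0.4 22.2 64.2] [-3.8 21.9 63.8] [ 4.6 20.9 62.5]
200 [ 0.4 20.4 65.3] [-3.9 19.4 63.9] [ 4.6 19.4 64.1]
206 [ 0.3 18.5 66.3] [-3.9 17.5 64.9] [nan nan nan]
212 [ 0.3 16.4 67. ] [-3.9 15.5 65.9] [ 4.7 14.2 64.3]
```

Call:
{"fn": "carry_out", "kwargs": {"commands": [[-1,0.0042,0,0.0024,0,0,-0.2],[-1,0.0042,0,0.0024,0,0,-0.2],[-1,0,0,0.0,0,0,0]]}}

```text
clock: 7.35
tool_pos: [505.4, 117.3, 47.4]
ee_rot: [[0.133, 0.99, -0.046], [0.919, -0.141, -0.368], [-0.371, 0.007, -0.929]]
wrist_force: [0.1, -0.1, -1.8]
gripper_width: 34.3
```

```bash
python3 - <<'E'
from h import *
where()
p,R=pose(43,47.3,22)
plan(p,R,2,-1)
E
```

```text
t 7.35 tip(cr) [ 0.7 37.  47.7] tilt 21.79 yaw 81.74 roll 0.39 Fcr [ 0.1 -0.1 -1.8] lead y 39.2
[-1, 0.0028, -0.0004, -0.001, 0.21, -0.1, -0.0], [-1, 0.0028, -0.0004, -0.001, 0.21, -0.1, -0.0],
```

Call:
{"fn": "carry_out", "kwargs": {"commands": [[-1,0.003,-0.0006,-0.0012,0.2,0,0],[-1,0.002,0,-0.0008,0.1,0,0],[-1,0,0,0,0,0,0]]}}

```text
clock: 7.65
tool_pos: [506.0, 123.6, 47.7]
ee_rot: [[0.133, 0.99, -0.051], [0.919, -0.142, -0.368], [-0.371, 0.002, -0.929]]
wrist_force: [-0.4, 0.1, -3.0]
gripper_width: 34.1
```

```bash
python3 - <<'E'
from h import *
where()
E
```

```text
t 7.65 tip(cr) [ 0.6 43.3 48. ] tilt 21.78 yaw 81.75 roll 0.14 Fcr [-0.4  0.1 -3. ] lead y 45.5
```

Call:
{"fn": "carry_out", "kwargs": {"commands": [[-1,0.002,0,-0.0008,0,0,0],[-1,0,0,0,0,0,0]]}}

```text
clock: 7.85
tool_pos: [506.6, 126.1, 48.0]
ee_rot: [[0.133, 0.99, -0.05], [0.919, -0.142, -0.367], [-0.371, 0.003, -0.929]]
wrist_force: [-0.3, -0.7, -2.8]
gripper_width: 34.4
```

```bash
python3 - <<'E'
from h import *
where()
E
```

```text
t 7.85 tip(cr) [ 0.8 45.8 48.3] tilt 21.77 yaw 81.75 roll 0.16 Fcr [-0.2 -0.8 -2.8] lead y 48.0
```

Call:
{"fn": "carry_out", "kwargs": {"commands": [[-1,0.0017,-0.0005,0.0002,0,0,0],[-1,0,0,0,0,0,0]]}}

```text
clock: 8.05
tool_pos: [506.6, 127.0, 47.6]
ee_rot: [[0.133, 0.99, -0.05], [0.918, -0.142, -0.369], [-0.372, 0.003, -0.928]]
wrist_force: [0.4, -1.3, -2.0]
gripper_width: 34.7
```

```bash
python3 - <<'E'
from h import *
where()
E
```

```text
t 8.05 tip(cr) [ 0.7 46.7 47.8] tilt 21.87 yaw 81.76 roll 0.2 Fcr [ 0.6 -1.3 -2. ] lead y 49.0
```

Call:
{"fn": "carry_out", "kwargs": {"commands": [[-1,0.0016,-0.0003,0,0,0,0],[-1,0,0,0,0,0,0]]}}

```text
clock: 8.25
tool_pos: [506.6, 127.1, 47.6]
ee_rot: [[0.133, 0.99, -0.05], [0.917, -0.142, -0.372], [-0.375, 0.003, -0.927]]
wrist_force: [-0.5, -2.4, -0.5]
gripper_width: 34.5
```

```bash
python3 - <<'E'
from h import *
where()
E
```

```text
t 8.25 tip(cr) [ 0.7 46.9 47.6] tilt 22.05 yaw 81.76 roll 0.19 Fcr [-0.1 -2.4 -0.5] lead y 49.1
```

Call:
{"fn": "carry_out", "kwargs": {"commands": [[-1,0.003,-0.0003,-0.001,0,0.1,0]]}}

```text
clock: 8.35
tool_pos: [506.8, 129.4, 47.6]
ee_rot: [[0.133, 0.99, -0.05], [0.917, -0.142, -0.372], [-0.375, 0.003, -0.927]]
wrist_force: [1.2, -5.2, -0.5]
gripper_width: 34.4
```

```bash
python3 - <<'E'
from h import *
where()
E
```

```text
t 8.35 tip(cr) [ 0.5 49.2 47.7] tilt 22.05 yaw 81.75 roll 0.2 Fcr [ 2.  -4.9 -0.5] lead y 51.4
```

Call:
{"fn": "carry_out", "kwargs": {"commands": [[-1,0.003,-0.0003,-0.001,0,0.1,0]]}}

```text
clock: 8.45
tool_pos: [507.2, 131.5, 47.8]
ee_rot: [[0.133, 0.99, -0.05], [0.917, -0.142, -0.373], [-0.376, 0.004, -0.927]]
wrist_force: [1.0, -7.6, 0.9]
gripper_width: 34.7
```

```bash
python3 - <<'E'
from h import *
where()
E
```

```text
t 8.45 tip(cr) [ 0.6 51.3 47.8] tilt 22.1 yaw 81.75 roll 0.21 Fcr [ 2.1 -7.4  0.9] lead y 53.5
```

```bash
python3 - <<'E'
from h import *
where()
s=env.get_state(); p0=np.array(s['tool_pos']);R0=np.array(s['ee_rot'])
for y,z,t in ((53.2,47.4,18.5),(54.9,47.2,15),(56.2,47,11.5),):
    p,R=pose(y,z,t,0.5); plan(p,R,1,-1,p0,R0); p0,R0=p,R
E
```

```text
t 8.45 tip(cr) [ 0.6 51.3 47.8] tilt 22.1 yaw 81.75 roll 0.21 Fcr [ 2.1 -7.4  0.9] lead y 53.5
[-1, 0.0033, -0.0001, 0.0027, 0.23, 3.6, 0.01], 
[-1, 0.003, 0.0, 0.0026, -0.0, 3.5, -0.0], 
[-1, 0.0026, 0.0, 0.0028, 0.0, 3.5, 0.0],
```

Call:
{"fn": "carry_out", "kwargs": {"commands": [[-1,0.0035,0,0.0027,0.1,3.6,0],[-1,0.003,0,0.0026,0,3.5,0]]}}

```text
clock: 8.65
tool_pos: [507.8, 133.7, 41.2]
ee_rot: [[0.134, 0.99, -0.036], [0.955, -0.139, -0.262], [-0.264, 0.001, -0.965]]
wrist_force: [-0.6, -8.6, 2.3]
gripper_width: 34.3
```

```bash
python3 - <<'E'
from h import *
where()
s=env.get_state(); p0=np.array(s['tool_pos']);R0=np.array(s['ee_rot'])
for y,z,t in ((56,47.2,13),(57,47,10),):
    p,R=pose(y,z,t,0.5); plan(p,R,1,-1,p0,R0); p0,R0=p,R
E
```

```text
t 8.65 tip(cr) [ 0.7 53.2 47.5] tilt 15.31 yaw 82.03 roll 0.04 Fcr [ 0.7 -8.6  2.3] lead y 54.8
[-1, 0.0036, -0.0004, 0.0015, 0.1, 2.31, 0.27], 
[-1, 0.0021, 0.0, 0.0025, 0.0, 3.0, 0.0],
```

Call:
{"fn": "carry_out", "kwargs": {"commands": [[-1,0.0036,-0.0003,0.001,0,2.3,0.2]]}}

```text
clock: 8.75
tool_pos: [507.7, 134.7, 39.5]
ee_rot: [[0.138, 0.99, -0.031], [0.964, -0.141, -0.226], [-0.228, 0.001, -0.974]]
wrist_force: [1.1, -9.8, 0.1]
gripper_width: 34.5
```

```bash
python3 - <<'E'
from h import *
where()
s=env.get_state(); p0=np.array(s['tool_pos']);R0=np.array(s['ee_rot'])
for y,z,t in ((57,47.3,11),(58,47.2,9.5),):
    p,R=pose(y,z,t,0.5); plan(p,R,1,-1,p0,R0); p0,R0=p,R
d=shot('wrist','w7'); where()
cv2.imwrite('pics/w7c.png',cv2.resize(d['frame'][0:220,200:360],None,fx=3.4,fy=2.7,interpolation=cv2.INTER_CUBIC))
W=world(d);q=tocr(W).reshape(W.shape)
k=q[0:140,200:360].reshape(-1,3); k=k[np.isfinite(k).all(1)&(k[:,2]>62)&(k[:,2]<68)]
print('roof z',np.median(k[:,2]).round(2),'x',np.percentile(k[:,0],[1,99]).round(1))
for v in range(110,216,6): print(v,q[v,280].round(1))
E
```

```text
t 8.75 tip(cr) [ 0.6 53.9 47.8] tilt 13.18 yaw 81.86 roll 0.05 Fcr [ 2.5 -9.5  0.1] lead y 55.3
[-1, 0.0039, -0.0002, 0.0017, 0.07, 2.18, 0.11], 
[-1, 0.0015, 0.0, 0.0012, 0.0, 1.5, 0.0], 
t 8.8 tip(cr) [ 0.6 53.4 47.8] tilt 13.15 yaw 81.83 roll 0.04 Fcr [ 1.1 -9.7  1.6] lead y 54.7
roof z 64.02 x [-17.   17.6]
110 [ 0.8 74.1 56.7]
116 [ 0.8 72.7 58.4]
122 [ 0.8 72.5 64.3]
128 [ 0.8 70.6 63.8]
134 [ 0.8 69.1 64.8]
140 [ 0.8 66.9 63.5]
146 [ 0.8 65.3 64.4]
152 [ 0.8 63.4 64.1]
158 [ 0.8 61.5 64.2]
164 [ 0.8 59.4 63.9]
170 [ 0.8 57.2 63.4]
176 [ 0.8 56.1 65.6]
182 [ 0.9 53.2 63.7]
188 [ 0.9 48.2 57.7]
194 [ 0.9 45.  56. ]
200 [ 0.9 43.3 57.1]
206 [ 0.9 40.8 57. ]
212 [ 0.9 38.5 57.1]
```

View pics/w7c.png

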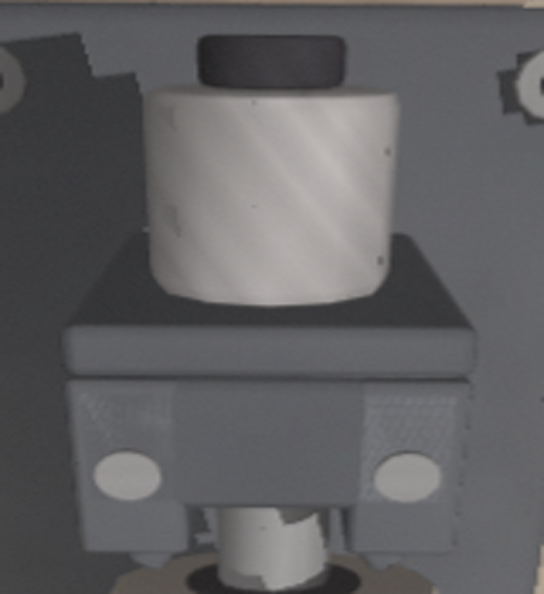

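Call:
{"fn": "carry_out", "kwargs": {"commands": [[-1,0.0042,-0.0002,0.0014,0,2.2,0],[-1,0.0025,0,0.0012,0,1.5,0]]}}

```text
clock: 9.0
tool_pos: [508.0, 135.6, 36.1]
ee_rot: [[0.138, 0.99, -0.024], [0.975, -0.14, -0.17], [-0.172, -0.0, -0.985]]
wrist_force: [-1.1, -9.7, 2.7]
gripper_width: 34.5
```

```bash
python3 - <<'E'
from h import *
where()
s=env.get_state(); p0=np.array(s['tool_pos']);R0=np.array(s['ee_rot'])
for y,z,t in ((57.5,47.3,9),(58,47.2,9),):
    p,R=pose(y,z,t,0.5); plan(p,R,1,-1,p0,R0); p0,R0=p,R
E
```

```text
t 9.0 tip(cr) [ 0.7 54.3 47.4] tilt 9.89 yaw 81.95 roll -0.02 Fcr [ 0.3 -9.8  2.7] lead y 55.3
[-1, 0.0035, -0.0003, 0.0004, 0.01, 0.89, 0.19], 
[-1, 0.0005, -0.0, 0.0, 0.0, 0.0, 0.0],
```

Call:
{"fn": "carry_out", "kwargs": {"commands": [[-1,0.006,-0.0002,-0.0006,0,0.2,0.1]]}}

```text
clock: 9.1
tool_pos: [508.2, 138.2, 36.1]
ee_rot: [[0.14, 0.99, -0.026], [0.975, -0.142, -0.172], [-0.174, -0.001, -0.985]]
wrist_force: [-0.3, -12.1, 2.6]
gripper_width: 34.3
```

```bash
python3 - <<'E'
from h import *
where()
E
```

```text
t 9.1 tip(cr) [ 0.6 56.9 47.3] tilt 10.02 yaw 81.85 roll -0.07 Fcr [  1.5 -12.    2.6] lead y 57.9
```

Call:
{"fn": "carry_out", "kwargs": {"commands": [[-1,0.006,-0.0002,-0.0006,0,0.2,0.1]]}}

```text
clock: 9.2
tool_pos: [508.3, 139.7, 36.2]
ee_rot: [[0.139, 0.99, -0.028], [0.974, -0.142, -0.178], [-0.18, -0.003, -0.984]]
wrist_force: [-0.8, -20.7, 3.1]
gripper_width: 34.2
```

```bash
python3 - <<'E'
from h import *
where()
E
```

```text
t 9.2 tip(cr) [ 0.6 58.4 47.1] tilt 10.38 yaw 81.86 roll -0.15 Fcr [  2.2 -20.6   3.1] lead y 59.5
```

Call:
{"fn": "carry_out", "kwargs": {"commands": [[-1,0.004,-0.0002,0.0022,0,3.4,0]]}}

```text
clock: 9.3
tool_pos: [508.6, 140.1, 33.9]
ee_rot: [[0.137, 0.99, -0.021], [0.982, -0.138, -0.127], [-0.129, -0.003, -0.992]]
wrist_force: [-0.3, -12.9, 2.1]
gripper_width: 34.3
```

```bash
python3 - <<'E'
from h import *
where()
E
```

```text
t 9.3 tip(cr) [ 0.6 58.2 47.4] tilt 7.41 yaw 82.07 roll -0.2 Fcr [  1.5 -12.8   2.1] lead y 59.0
```

Call:
{"fn": "carry_out", "kwargs": {"commands": [[-1,0.0045,-0.0003,-0.0004,0,0.1,-0.2]]}}

```text
clock: 9.4
tool_pos: [508.8, 140.1, 34.1]
ee_rot: [[0.133, 0.991, -0.022], [0.982, -0.134, -0.132], [-0.134, -0.005, -0.991]]
wrist_force: [0.1, -15.6, 1.9]
gripper_width: 34.9
```

```bash
python3 - <<'E'
from h import *
where()
E
```

```text
t 9.4 tip(cr) [ 0.6 58.4 47.4] tilt 7.7 yaw 82.31 roll -0.26 Fcr [  2.3 -15.4   1.9] lead y 59.2
```

Call:
{"fn": "carry_out", "kwargs": {"commands": [[-1,0.0042,-0.0003,0.003,0.1,3.5,0.2]]}}

```text
clock: 9.5
tool_pos: [509.0, 141.0, 31.1]
ee_rot: [[0.134, 0.991, -0.017], [0.988, -0.135, -0.078], [-0.08, -0.007, -0.997]]
wrist_force: [-3.0, -13.1, 3.7]
gripper_width: 34.6
```

```bash
python3 - <<'E'
from h import *
where()
d=shot('wrist','w8'); s=env.get_state()
cv2.imwrite('pics/w8c.png',cv2.resize(d['frame'][100:420,180:380],None,fx=3,fy=1.85,interpolation=cv2.INTER_CUBIC))
where()
W=world(d); V=(W-np.array(s['tool_pos']))@np.array(s['ee_rot'])
for v in range(190,240,3): print(v,V[v,281].round(1),tocr(W[v,281])[0].round(1))
E
```

```text
t 9.5 tip(cr) [ 0.7 58.4 47.2] tilt 4.57 yaw 82.3 roll -0.38 Fcr [ -1.  -13.4   3.7] lead y 58.9
t 9.55 tip(cr) [ 0.7 57.3 46.8] tilt 4.44 yaw 82.19 roll -0.4 Fcr [  0.4 -14.    5.2] lead y 57.8
190 [ 44.    0.3 -36.7] [ 1.4 53.1 63.8]
193 [ 43.2   0.3 -37.4] [ 1.4 52.4 64.5]
196 [ 39.7   0.4 -27.8] [ 1.5 48.2 55.2]
199 [ 38.5   0.4 -27.1] [ 1.5 46.9 54.6]
202 [ 37.2   0.4 -26.3] [ 1.5 45.5 53.9]
205 [ 36.3   0.4 -27.1] [ 1.5 44.7 54.8]
208 [ 35.1   0.4 -26.5] [ 1.5 43.4 54.3]
211 [ 34.3   0.4 -27.5] [ 1.5 42.7 55.4]
214 [ 33.3   0.4 -28. ] [ 1.5 41.8 55.9]
217 [ 32.1   0.4 -27.7] [ 1.6 40.6 55.7]
220 [ 31.3   0.4 -28.4] [ 1.6 39.8 56.5]
223 [ 31.1   0.4 -31.2] [ 1.6 39.9 59.3]
226 [ 30.4   0.4 -32.1] [ 1.6 39.2 60.3]
229 [ 30.1   0.4 -34.3] [ 1.6 39.  62.4]
232 [ 30.1   0.4 -37.1] [ 1.6 39.3 65.3]
235 [ 29.4   0.4 -38.1] [ 1.6 38.7 66.3]
238 [ 28.6   0.4 -38.7] [ 1.6 37.9 66.9]
```

View pics/w8c.png

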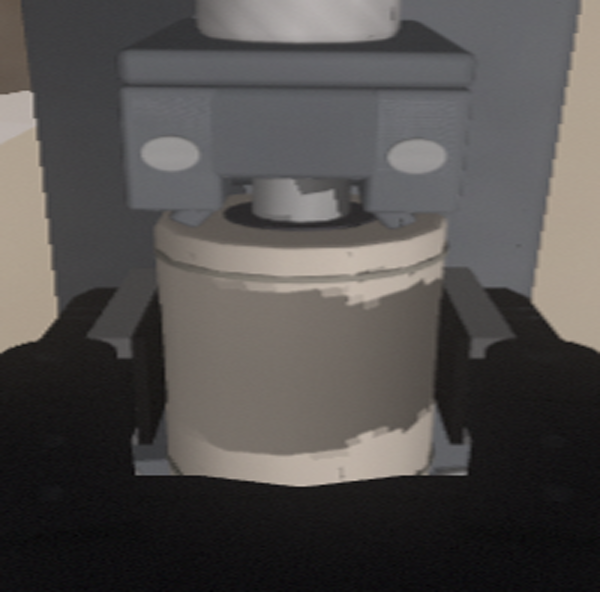

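```bash
python3 - <<'E'
from h import *
where(); s=env.get_state(); M=np.array(s['torque']); F=np.array(s['wrist_force'])
print(M.round(2),'about cradle x:',(M[:2]@ex).round(2),'y',(M[:2]@ey).round(2),'z',M[2].round(2))
d=pickle.load(open('pics/w8.pkl','rb'));W=world(d);q=tocr(W).reshape(W.shape)
k=q[100:225,180:380].reshape(-1,3); k=k[np.isfinite(k).all(1)]
r=k[(k[:,2]>62.5)&(k[:,2]<66)&(k[:,1]>45)]
print('roof z',np.median(r[:,2]).round(2),'front mid',np.percentile(r[abs(r[:,0])<4][:,1],[1,5]).round(1),'cheek',np.percentile(r[abs(abs(r[:,0])-13)<3][:,1],[1,5]).round(1),'x',np.percentile(r[:,0],[1,99]).round(1),'back',r[:,1].max().round(1))
for v in range(160,232,3): print(v,q[v,252].round(1),q[v,310].round(1))
E
```

```text
t 9.55 tip(cr) [ 0.7 57.3 46.8] tilt 4.44 yaw 82.19 roll -0.4 Fcr [  0.4 -14.    5.2] lead y 57.8
[-1.74  0.23  0.02] about cradle x: -1.75 y -0.03 z 0.02
roof z 64.24 front mid [51.6 52.6] cheek [45.6 46.9] x [-17.2  17.7] back 73.0
160 [-7.5 62.9 64.9] [10.1 63.1 64.9]
163 [-7.5 61.8 64.1] [10.2 62.1 64.4]
166 [-7.5 60.9 64.6] [10.2 61.3 65. ]
169 [-7.5 60.  64.6] [10.2 60.2 64.5]
172 [-7.5 59.1 64.9] [10.3 59.1 63.8]
175 [-7.6 57.8 63.7] [10.4 58.1 63.9]
178 [-7.6 57.  64. ] [10.4 57.2 63.9]
181 [-7.7 55.9 63.8] [10.3 56.7 65.6]
184 [-7.7 54.9 63.7] [10.3 55.8 65.9]
187 [-7.7 53.9 63.7] [10.4 54.6 65. ]
190 [-7.7 52.9 63.4] [10.6 53.2 63.6]
193 [-7.7 52.  63.8] [10.5 52.5 64.7]
196 [-7.7 51.4 64.9] [10.7 51.1 63.5]
199 [-7.7 50.2 64.4] [10.6 50.5 64.5]
202 [-7.8 49.  63.9] [10.6 49.8 65.3]
205 [-7.7 48.2 64.5] [10.7 48.5 64.8]
208 [-7.7 47.3 64.7] [10.7 47.8 65.4]
211 [-7.8 46.  64. ] [10.8 46.3 64.1]
214 [-9.2 38.6 48.2] [11.  44.8 63.2]
217 [-9.  38.7 51.4] [11.4 42.2 59.3]
220 [-8.7 39.  54.9] [11.4 41.1 59.2]
223 [-8.4 39.1 57.7] [11.7 38.9 56.8]
226 [-8.2 39.3 60.8] [11.4 39.5 60.6]
229 [-7.9 39.6 64. ] [11.2 39.2 62.4]
```

Call:
{"fn": "carry_out", "kwargs": {"commands": [[-1,0.0042,-0.0003,0.0018,0.2,2.2,0.2]]}}

```text
clock: 9.65
tool_pos: [508.6, 141.1, 29.2]
ee_rot: [[0.138, 0.99, -0.018], [0.989, -0.139, -0.042], [-0.044, -0.012, -0.999]]
wrist_force: [-2.5, -12.6, 6.0]
gripper_width: 34.3
```

```bash
cat >> h.py <<'E'
def mom():
    s=env.get_state(); M=np.array(s['torque']); print('M cr',(M[:2]@ex).round(2),(M[:2]@ey).round(2),M[2].round(2))
E
python3 - <<'E'
from h import *
where();mom()
E
```

```text
t 9.65 tip(cr) [ 0.7 57.9 47.1] tilt 2.53 yaw 82.06 roll -0.66 Fcr [ -0.7 -12.9   6. ] lead y 58.2
M cr -1.72 0.22 -0.11
```

Call:
{"fn": "carry_out", "kwargs": {"commands": [[-1,0.004,-0.0003,0.0008,-0.5,1.5,0.2]]}}

```text
clock: 9.75
tool_pos: [508.8, 141.7, 28.6]
ee_rot: [[0.141, 0.99, -0.007], [0.99, -0.141, -0.022], [-0.023, -0.003, -1.0]]
wrist_force: [-1.2, -13.3, 2.0]
gripper_width: 34.7
```

```bash
python3 - <<'E'
from h import *
where();mom()
E
```

```text
t 9.75 tip(cr) [ 0.7 58.2 47.5] tilt 1.32 yaw 81.91 roll -0.19 Fcr [  0.7 -13.3   2. ] lead y 58.3
M cr -1.86 -0.12 -0.02
```

Call:
{"fn": "carry_out", "kwargs": {"commands": [[-1,0.0038,-0.0003,0.0018,-0.2,1.3,0]]}}

```text
clock: 9.85
tool_pos: [509.0, 142.3, 27.2]
ee_rot: [[0.139, 0.99, -0.001], [0.99, -0.139, -0.005], [-0.005, 0.0, -1.0]]
wrist_force: [-2.9, -14.2, 7.2]
gripper_width: 34.2
```

```bash
python3 - <<'E'
from h import *
where();mom()
E
```

```text
t 9.85 tip(cr) [ 0.7 58.4 47. ] tilt 0.31 yaw 82.0 roll 0.01 Fcr [ -0.8 -14.5   7.2] lead y 58.5
M cr -1.94 0.08 -0.1
```

Call:
{"fn": "carry_out", "kwargs": {"commands": [[-1,0.0005,0,0,0,0.2,0]]}}

```text
clock: 9.95
tool_pos: [508.7, 140.3, 27.3]
ee_rot: [[0.139, 0.99, -0.001], [0.99, -0.139, -0.005], [-0.006, -0.001, -1.0]]
wrist_force: [-0.5, -2.0, -1.5]
gripper_width: 34.7
```

```bash
python3 - <<'E'
from h import *
where();mom()
d=shot('side','s9'); cv2.imwrite('pics/s9c.png',cv2.resize(d['frame'][150:210,230:320],None,fx=8,fy=8,interpolation=cv2.INTER_CUBIC))
d=shot('wrist','w9'); where()
cv2.imwrite('pics/w9c.png',cv2.resize(d['frame'][100:420,180:380],None,fx=3,fy=1.85,interpolation=cv2.INTER_CUBIC))
W=world(d);q=tocr(W).reshape(W.shape)
for v in range(184,300,4): print(v,q[v,268].round(1),q[v,281].round(1))
E
```

```text
t 9.95 tip(cr) [ 0.7 56.4 47.2] tilt 0.32 yaw 82.01 roll -0.04 Fcr [-0.2 -2.1 -1.5] lead y 56.4
M cr -0.29 0.11 -0.04
t 10.05 tip(cr) [ 0.6 56.5 47.1] tilt 0.34 yaw 82.02 roll -0.04 Fcr [  0.1 -10.6   1.9] lead y 56.6
184 [-2.8 52.3 64.8] [ 1.3 52.  63.4]
188 [-3.2 48.  52. ] [ 1.3 48.4 53.5]
192 [-3.2 46.3 50.8] [ 1.3 47.1 53.8]
196 [-3.2 45.4 52.9] [ 1.3 45.6 53.6]
200 [-3.2 43.8 52.3] [ 1.3 44.1 53.3]
204 [-3.2 42.1 51.7] [ 1.4 42.6 53.1]
208 [-3.2 40.7 51.9] [ 1.4 41.3 53.9]
212 [-3.2 39.2 51.6] [ 1.4 39.8 53.6]
216 [-3.2 38.2 53.3] [ 1.4 38.3 53.6]
220 [-3.1 37.3 55. ] [ 1.4 37.1 54.2]
224 [-3.1 36.8 57.7] [ 1.4 36.6 57.2]
228 [-3.  36.1 59.8] [ 1.4 36.4 60.6]
232 [-2.8 36.2 63.9] [ 1.4 36.6 65. ]
236 [-2.8 35.  64.3] [ 1.4 35.4 65.5]
240 [-2.8 34.  65.4] [ 1.4 34.  65.5]
244 [-2.8 32.7 65.6] [ 1.4 32.8 65.8]
248 [-2.8 30.9 64.7] [ 1.4 31.8 66.7]
252 [-2.9 29.2 64. ] [ 1.4 30.  65.7]
256 [-2.9 27.9 64.2] [ 1.4 28.2 64.8]
260 [-2.8 26.8 64.9] [ 1.4 27.1 65.5]
264 [-2.8 25.3 64.8] [ 1.4 25.9 65.9]
268 [-2.8 24.  65.1] [ 1.4 24.  65.1]
272 [-2.9 22.4 64.8] [ 1.5 22.3 64.6]
276 [-2.9 20.5 63.9] [ 1.5 20.8 64.6]
280 [-2.9 19.3 64.4] [ 1.5 19.8 65.4]
284 [-2.9 18.2 65.2] [ 1.5 18.1 65. ]
288 [-2.9 15.9 63.8] [ 1.5 16.7 65.1]
292 [-2.9 14.9 64.7] [ 1.5 15.4 65.5]
296 [-2.9 13.4 64.7] [ 1.5 13.9 65.6]
```

View pics/w9c.png

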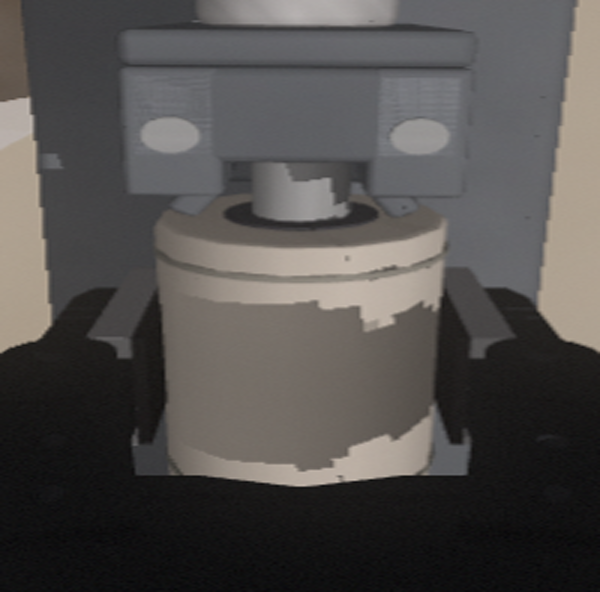

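View pics/s9c.png

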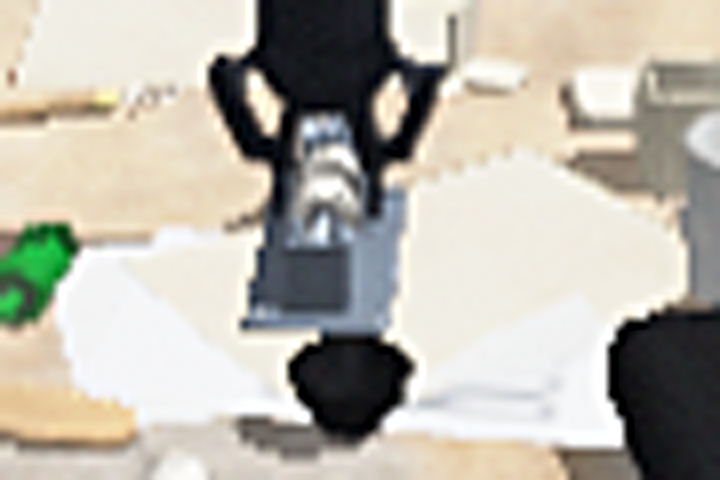

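Call:
{"fn": "carry_out", "kwargs": {"commands": [[-1,0.001,-0.0002,0.0012,0,0.3,-0.1]]}}

```text
clock: 10.15
tool_pos: [508.7, 140.4, 26.9]
ee_rot: [[0.138, 0.99, -0.002], [0.99, -0.138, -0.002], [-0.002, -0.001, -1.0]]
wrist_force: [-2.9, -3.9, 8.2]
gripper_width: 34.3
```

```bash
python3 - <<'E'
from h import *
where();mom()
E
```

```text
t 10.15 tip(cr) [ 0.6 56.4 46.9] tilt 0.13 yaw 82.1 roll -0.07 Fcr [-2.3 -4.3  8.2] lead y 56.4
M cr -0.53 0.43 -0.14
```

Call:
{"fn": "carry_out", "kwargs": {"commands": [[-1,0.0,0,0.001,0,0.1,0]]}}

```text
clock: 10.25
tool_pos: [508.7, 140.4, 26.8]
ee_rot: [[0.139, 0.99, -0.002], [0.99, -0.139, 0.0], [-0.0, -0.002, -1.0]]
wrist_force: [-3.3, 0.3, 7.1]
gripper_width: 34.5
```

```bash
python3 - <<'E'
from h import *
where();mom()
E
```

```text
t 10.25 tip(cr) [ 0.7 56.3 46.9] tilt 0.01 yaw 82.03 roll -0.12 Fcr [-3.4 -0.1  7.1] lead y 56.3
M cr -0.12 0.5 -0.04
```

Call:
{"fn": "carry_out", "kwargs": {"commands": [[-1,0,-0.0004,-0.0002,0,0,-0.1],[0.2,0,0,0,0,0,0],[0.4,0,0,0,0,0,0],[0.4,0,0,0,0,0,0]]}}

```text
clock: 10.65
tool_pos: [509.5, 142.2, 27.6]
ee_rot: [[0.137, 0.991, 0.001], [0.99, -0.137, 0.003], [0.003, 0.001, -1.0]]
wrist_force: [-1.0, -0.9, 0.2]
gripper_width: 60.0
```

```bash
python3 - <<'E'
from h import *
st();where();mom()
E
```

```text
t 10.65 tcp [509.5 142.2  27.6] a 82.1 z [ 0.001  0.003 -1.   ] F [-1.  -0.9  0.2] w 60.0 q [0.14 0.29 1.96 0.   0.89 0.27]
t 10.65 tip(cr) [ 1.1 58.2 47.8] tilt -0.19 yaw 82.1 roll 0.03 Fcr [-0.9 -1.1  0.2] lead y 58.2
M cr 0.05 -0.02 0.0
```

Released. I'll lift straight up, back off along −y and look.

Call:
{"fn": "carry_out", "kwargs": {"commands": [[0.4,0,0,-0.01,0,0,0],[0.4,0,0,-0.03,0,0,0],[0.4,0,0,-0.045,0,0,0],[0.4,-0.02,0,-0.045,0,0,0],[0.4,-0.04,0,-0.03,0,0,0]]}}

```text
clock: 11.15
tool_pos: [497.7, 85.0, 189.9]
ee_rot: [[0.13, 0.991, -0.009], [0.991, -0.13, 0.004], [0.003, -0.01, -1.0]]
wrist_force: [0.3, -0.5, 0.7]
gripper_width: 59.5
```

Call:
{"fn": "carry_out", "kwargs": {"commands": [[0.4,-0.04,0,0,0,0,0],[0.4,0,0,0,0,0,0],[0.4,0,0,0,0,0,0]]}}

```text
clock: 11.45
tool_pos: [497.7, 41.4, 200.9]
ee_rot: [[0.133, 0.991, 0.01], [0.991, -0.133, 0.003], [0.004, 0.01, -1.0]]
wrist_force: [0.2, 0.0, 0.6]
gripper_width: 59.7
```

```bash
python3 - <<'E'
from h import *
st()
d=shot('wrist','w10')
cv2.imwrite('pics/w10c.png',cv2.resize(d['frame'][0:260,180:380],None,fx=3,fy=2.3,interpolation=cv2.INTER_CUBIC))
W=world(d);q=tocr(W).reshape(-1,3);q=q[np.isfinite(q).all(1)&(abs(q[:,0])<20)&(q[:,2]>15)&(q[:,2]<75)&(abs(q[:,1])<80)]
for y in range(-64,78,3):
    k=q[(q[:,1]>=y)&(q[:,1]<y+3)]
    c=k[abs(k[:,0])<2.5]
    if len(c)>2:
        h=k[k[:,2]>48]
        print(y+1.5,'top z',np.median(c[:,2]).round(1),'x rng',h[:,0].min().round(1) if len(h) else None,h[:,0].max().round(1) if len(h) else None)
E
```

```text
t 11.45 tcp [497.7  41.4 200.9] a 82.34 z [ 0.01   0.003 -1.   ] F [0.2 0.  0.6] w 59.7 q [-0.06 -0.03  1.94  0.    1.22  0.07]
-59.5 top z 52.5 x rng -18.7 16.6
-56.5 top z 52.2 x rng -18.5 16.6
-53.5 top z 52.3 x rng -18.5 16.6
-50.5 top z 52.6 x rng -18.6 17.3
-47.5 top z 51.9 x rng -18.6 17.3
-44.5 top z 52.8 x rng -18.5 17.2
-41.5 top z 52.5 x rng -18.5 17.1
-38.5 top z 52.6 x rng -18.4 17.1
-35.5 top z 52.3 x rng -4.4 6.3
-32.5 top z 52.8 x rng -4.4 6.3
-29.5 top z 52.0 x rng -4.5 6.3
-26.5 top z 51.9 x rng -3.6 5.4
-23.5 top z 60.0 x rng -15.8 17.4
-20.5 top z 64.7 x rng -16.6 18.4
-17.5 top z 65.1 x rng -16.6 18.3
-14.5 top z 64.8 x rng -16.5 18.2
-11.5 top z 64.7 x rng -16.4 18.0
-8.5 top z 65.1 x rng -16.4 18.0
-5.5 top z 64.8 x rng -16.4 18.0
-2.5 top z 65.2 x rng -16.4 17.8
0.5 top z 65.1 x rng -16.3 17.8
3.5 top z 64.9 x rng -16.3 17.6
6.5 top z 65.0 x rng -16.3 18.6
9.5 top z 64.9 x rng -16.3 18.4
12.5 top z 65.1 x rng -16.2 18.3
15.5 top z 64.9 x rng -16.1 18.3
18.5 top z 65.6 x rng -16.1 18.2
21.5 top z 64.9 x rng -16.0 18.1
24.5 top z 64.9 x rng -16.0 18.0
27.5 top z 64.9 x rng -16.0 17.9
30.5 top z 65.5 x rng -16.8 18.6
33.5 top z 65.1 x rng -16.8 17.7
36.5 top z 64.3 x rng -15.9 17.6
39.5 top z 52.9 x rng -13.7 13.3
42.5 top z 53.2 x rng -14.0 13.8
45.5 top z 53.1 x rng -17.6 17.6
48.5 top z 53.2 x rng -17.2 17.3
51.5 top z 53.0 x rng -7.6 16.6
```

View pics/w10c.png

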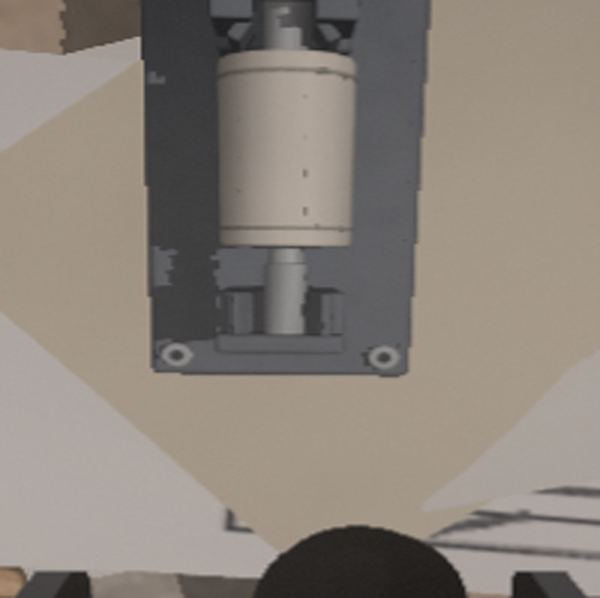

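The roller lies in both ends, with the bay tip at about (285,333) in the crop, right at the end wall. I'll take one closer look to confirm seating and centring.

Call:
{"fn": "carry_out", "kwargs": {"commands": [[0.4,0.02,0.004,0.03,0,0,0],[0.4,0.02,0.004,0.03,0,0,0],[0.4,0.01,0,0.01,0,0,0],[0.4,0,0,0,0,0,0],[0.4,0,0,0,0,0,0]]}}

```text
clock: 12.0
tool_pos: [512.8, 95.5, 128.8]
ee_rot: [[0.127, 0.992, 0.008], [0.992, -0.127, 0.002], [0.003, 0.008, -1.0]]
wrist_force: [-1.2, 0.6, -0.4]
gripper_width: 59.9
```

```bash
python3 - <<'E'
from h import *
st()
d=shot('wrist','w11')
cv2.imwrite('pics/w11.png',cv2.resize(d['frame'][0:420,150:410],None,fx=2.3,fy=1.42,interpolation=cv2.INTER_CUBIC))
W=world(d);q=tocr(W).reshape(-1,3);q=q[np.isfinite(q).all(1)&(abs(q[:,0])<21)&(q[:,2]>15)&(q[:,2]<75)&(abs(q[:,1])<80)]
def seg(lo,hi,zlo,zhi,n,xm=21):
    k=q[(q[:,1]>lo)&(q[:,1]<hi)&(q[:,2]>zlo)&(q[:,2]<zhi)&(abs(q[:,0])<xm)]
    if len(k)<5: print(n,'none');return
    print(n,len(k),'x',np.percentile(k[:,0],[1,99]).round(1),'mid',np.percentile(k[:,0],[1,99]).mean().round(2),'z50,95',np.percentile(k[:,2],[50,95]).round(2))
seg(-60,-56.5,48,55,'wall top')
seg(-60,-56.5,48,55,'wall top side only',) 
seg(-36,-28,40,56,'axle between',9)
seg(-52,-42,48,56,'axle in bay',4)
seg(-20,0,46,75,'body bay half');seg(5,30,46,75,'body head half')
seg(40,49,48,56,'axle head',4); seg(54,70,60,70,'roof')
seg(-52,-42,54,60,'cheeks')
E
```

```text
t 12.0 tcp [512.8  95.5 128.8] a 82.69 z [ 0.008  0.002 -1.   ] F [-1.2  0.6 -0.4] w 59.9 q [0.05 0.11 1.95 0.   1.08 0.18]
wall top 245 x [-17.8  16.8] mid -0.48 z50,95 [52.14 53.19]
wall top side only 245 x [-17.8  16.8] mid -0.48 z50,95 [52.14 53.19]
axle between 213 x [-4.3  7. ] mid 1.33 z50,95 [51.69 53.39]
axle in bay 168 x [-3.6  3.9] mid 0.13 z50,95 [52.24 53.52]
body bay half 1746 x [-16.3  18.3] mid 1.02 z50,95 [62.73 65.35]
body head half 2436 x [-16.3  18.3] mid 1.0 z50,95 [62.85 65.51]
axle head 208 x [-3.5  3.8] mid 0.12 z50,95 [52.84 54.36]
roof 2035 x [-17.2  17.6] mid 0.21 z50,95 [64.37 65.66]
cheeks 235 x [-14.5  13.9] mid -0.33 z50,95 [55.87 57.47]
```

View pics/w11.png

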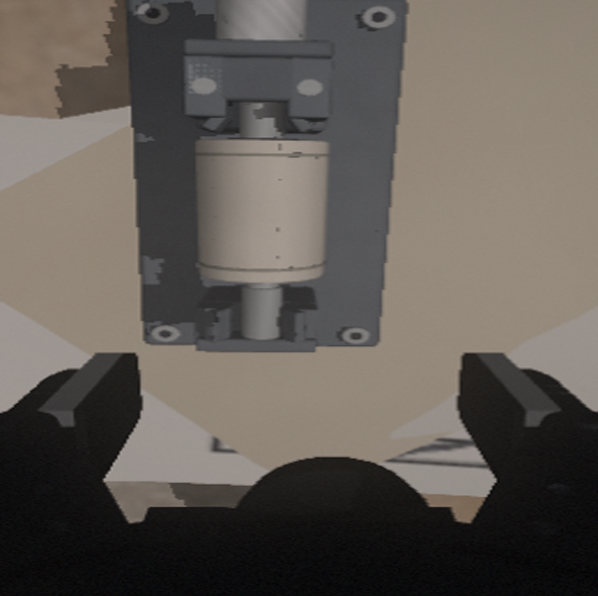

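```bash
python3 - <<'E'
from h import *
def an(tag):
    d=pickle.load(open(f'pics/{tag}.pkl','rb'));W=world(d);q=tocr(W).reshape(-1,3);q=q[np.isfinite(q).all(1)]
    pl=q[(abs(abs(q[:,0])-30)<8)&(q[:,2]>5)&(q[:,2]<11)&(q[:,1]>-70)&(q[:,1]<35)]
    b=q[(abs(q[:,0]-1)<6)&(q[:,1]>-19)&(q[:,1]<30)&(q[:,2]>60)&(q[:,2]<70)]
    a=q[(abs(q[:,0]-1)<3)&(((q[:,1]>-52)&(q[:,1]<-28))|((q[:,1]>41)&(q[:,1]<48)))&(q[:,2]>49)&(q[:,2]<57)]
    for n,k in (('plate',pl),('body',b),('axle',a)):
        A=np.c_[k[:,0],k[:,1],np.ones(len(k))]; A=np.c_[A,k[:,0]**2] if n!='plate' else A
        c=np.linalg.lstsq(A,k[:,2],rcond=None)[0]; print(tag,n,len(k),'slope_y deg',np.degrees(np.arctan(c[1])).round(2),'z0',c[2].round(2))
an('w10');an('w11')
E
```

```text
w10 plate 4027 slope_y deg 0.01 z0 8.34
w10 body 1142 slope_y deg 0.2 z0 64.97
w10 axle 323 slope_y deg 0.29 z0 52.84
w11 plate 5510 slope_y deg -0.05 z0 8.26
w11 body 1645 slope_y deg 0.24 z0 64.9
w11 axle 439 slope_y deg 0.38 z0 52.91
```

```bash
python3 - <<'E'
from h import *
for tag in ('w1',):
    d=pickle.load(open(f'pics/{tag}.pkl','rb'));W=world(d);q=W.reshape(-1,3);q=q[np.isfinite(q).all(1)]
    for n,k in (('body',q[(abs(q[:,0]-521.5)<6)&(q[:,1]>-211)&(q[:,1]<-157)&(q[:,2]>50)]),('axle',q[(abs(q[:,0]-521.5)<3)&(q[:,2]>40)&(q[:,2]<50)&(q[:,1]>-243)&(q[:,1]<-136)]),('table',q[(q[:,0]>420)&(q[:,0]<600)&(q[:,1]>-290)&(q[:,1]<-240)&(abs(q[:,2])<4)]),('board',q[(q[:,0]>455)&(q[:,0]<485)&(q[:,1]>-200)&(q[:,1]<-165)&(q[:,2]<12)])):
        x=k[:,0]-521.5;y=k[:,1]+184
        A=np.c_[x,y,np.ones(len(k)),x**2] if n in('body','axle') else np.c_[x,y,np.ones(len(k))]
        c=np.linalg.lstsq(A,k[:,2],rcond=None)[0]; print(n,len(k),np.degrees(np.arctan(c[1])).round(2),c[2].round(2),np.median(k[:,2]).round(2))
E
```

```text
body 4097 81.44 124.45 312.77
axle 273 0.19 46.08 45.82
table 5953 0.05 -0.55 -0.63
board 850 0.16 8.27 8.14
```

The depth check puts the axle about 0.5 mm high. Its bay end sits about 1.7 mm toward +x, against the cheek, so it may be riding on the flare. I'll re-grip, centre it gently and let it settle.

```bash
python3 - <<'E'
from h import *
st();where()
plan([508.8,140.4,80],tgtR(81.8),3,0.4)
print(tocr([508.7,140.4,26.8]))
E
```

```text
t 12.05 tcp [512.8  95.4 129. ] a 82.66 z [ 0.008  0.002 -1.   ] F [-1.3  0.  -0.5] w 60.1 q [0.05 0.11 1.95 0.   1.08 0.18]
t 12.05 tip(cr) [ 10.5  12.4 149.3] tilt -0.2 yaw 82.66 roll 0.46 Fcr [-1.3 -0.1 -0.5] lead y 12.3
[0.4, 0.0146, -0.0034, 0.0164, 0.15, -0.07, 0.29], [0.4, 0.0146, -0.0034, 0.0164, 0.15, -0.07, 0.29], [0.4, 0.0147, -0.0034, 0.0163, 0.15, -0.07, 0.29], 
[[ 1.18896483  6.88291537 26.8       ]]
```

Call:
{"fn": "carry_out", "kwargs": {"commands": [[0.4,0.0146,-0.0034,0.016,0.1,0,0.3],[0.4,0.0146,-0.0034,0.016,0.1,0,0.3],[0.4,0.0146,-0.0034,0.012,0.1,0,0.2],[0.4,0,0,0,0,0,0]]}}

```text
clock: 12.45
tool_pos: [513.4, 139.7, 90.1]
ee_rot: [[0.145, 0.989, 0.014], [0.989, -0.145, 0.003], [0.005, 0.013, -1.0]]
wrist_force: [0.5, 0.5, 0.7]
gripper_width: 60.0
```

```bash
python3 - <<'E'
from h import *
st();where()
plan([508.7,140.4,28],tgtR(81.7),4,0.4)
E
```

```text
t 12.45 tcp [513.4 139.7  90.1] a 81.69 z [ 0.014  0.003 -1.   ] F [0.5 0.5 0.7] w 60.0 q [0.13 0.18 1.95 0.   1.   0.28]
t 12.45 tip(cr) [  5.4  56.3 110.4] tilt -0.26 yaw 81.69 roll 0.74 Fcr [0.4 0.5 0.7] lead y 56.2
[0.4, -0.0001, -0.0014, 0.0155, 0.19, -0.07, -0.0], [0.4, -0.0, -0.0013, 0.0155, 0.19, -0.07, -0.0], [0.4, -0.0, -0.0013, 0.0155, 0.19, -0.07, -0.0], [0.4, -0.0, -0.0012, 0.0155, 0.19, -0.07, -0.0],
```

Call:
{"fn": "carry_out", "kwargs": {"commands": [[0.4,0,-0.0035,0.01,0.4,-0.1,0],[0.4,0,-0.002,0.01,0.3,-0.1,0],[0.4,0,0,0.003,0,0,0],[0.4,0,0,0,0,0,0]]}}

```text
clock: 12.85
tool_pos: [510.4, 138.5, 68.8]
ee_rot: [[0.146, 0.989, 0.006], [0.989, -0.146, 0.0], [0.001, 0.005, -1.0]]
wrist_force: [-1.0, -0.5, 0.1]
gripper_width: 60.1
```

```bash
python3 - <<'E'
from h import *
st();where()
plan([508.7,140.4,28],tgtR(81.7),4,0.4)
E
```

```text
t 12.85 tcp [510.4 138.5  68.8] a 81.62 z [ 0.006  0.    -1.   ] F [-1.  -0.5  0.1] w 60.1 q [ 0.13  0.21  1.96 -0.    0.97  0.28]
t 12.85 tip(cr) [ 2.9 54.7 89. ] tilt -0.06 yaw 81.62 roll 0.31 Fcr [-0.9 -0.6  0.1] lead y 54.7
[0.4, 0.0004, -0.0005, 0.0102, 0.08, -0.02, -0.02], [0.4, 0.0004, -0.0005, 0.0102, 0.08, -0.02, -0.02], [0.4, 0.0004, -0.0005, 0.0102, 0.08, -0.02, -0.02], [0.4, 0.0004, -0.0005, 0.0102, 0.08, -0.02, -0.02],
```

Call:
{"fn": "carry_out", "kwargs": {"commands": [[0.4,0.0005,-0.0008,0.011,0.1,0,0],[0.4,0.0005,-0.0008,0.011,0.1,0,0],[0.4,0.0005,-0.0008,0.01,0.1,0,0],[0.4,0,-0.0002,0.005,0,0,0],[0.4,0,0,0,0,0,0]]}}

```text
clock: 13.35
tool_pos: [508.2, 139.7, 28.5]
ee_rot: [[0.147, 0.989, -0.0], [0.989, -0.147, 0.001], [0.001, -0.0, -1.0]]
wrist_force: [-0.0, -1.1, 0.2]
gripper_width: 59.5
```

```bash
python3 - <<'E'
from h import *
st();where()
plan([508.5,140.4,27.5],tgtR(81.7),1,0.4)
E
```

```text
t 13.35 tcp [508.2 139.7  28.5] a 81.56 z [-0.     0.001 -1.   ] F [-0.  -1.1  0.2] w 59.5 q [0.13 0.28 1.97 0.   0.89 0.28]
t 13.35 tip(cr) [ 0.6 55.5 48.7] tilt -0.05 yaw 81.56 roll -0.02 Fcr [ 0.1 -1.   0.2] lead y 55.5
[0.4, 0.0008, 0.0002, 0.001, -0.02, -0.05, -0.14],
```

Call:
{"fn": "carry_out", "kwargs": {"commands": [[0,0,-0.0003,0.0005,0,0,0],[-0.4,0,0,0,0,0,0],[-1,0,0,0,0,0,0],[-1,0,0,0,0,0,0]]}}

```text
clock: 13.75
tool_pos: [508.3, 139.7, 27.9]
ee_rot: [[0.146, 0.989, 0.001], [0.989, -0.146, 0.0], [0.0, 0.001, -1.0]]
wrist_force: [1.1, 0.5, -2.2]
gripper_width: 34.4
```

```bash
python3 - <<'E'
from h import *
st();where();mom()
E
```

```text
t 13.75 tcp [508.3 139.7  27.9] a 81.63 z [ 0.001  0.    -1.   ] F [ 1.1  0.5 -2.2] w 34.4 q [0.13 0.28 1.97 0.   0.89 0.28]
t 13.75 tip(cr) [ 0.7 55.6 48. ] tilt -0.03 yaw 81.63 roll 0.04 Fcr [ 1.   0.6 -2.2] lead y 55.6
M cr 0.0 -0.1 0.07
```

Call:
{"fn": "carry_out", "kwargs": {"commands": [[-1,0,-0.0012,0,0,0,0.2]]}}

```text
clock: 13.85
tool_pos: [508.2, 139.7, 27.9]
ee_rot: [[0.148, 0.989, 0.004], [0.989, -0.148, 0.0], [0.001, 0.004, -1.0]]
wrist_force: [5.7, -0.7, -7.1]
gripper_width: 34.0
```

```bash
python3 - <<'E'
from h import *
where();mom()
E
```

```text
t 13.85 tip(cr) [ 0.7 55.6 48. ] tilt -0.03 yaw 81.47 roll 0.22 Fcr [ 5.7  0.1 -7.1] lead y 55.6
M cr -0.05 -0.85 0.24
```

Call:
{"fn": "carry_out", "kwargs": {"commands": [[-1,0,-0.0006,0.0008,0,0,0.1]]}}

```text
clock: 13.95
tool_pos: [508.3, 139.7, 27.7]
ee_rot: [[0.149, 0.989, 0.005], [0.989, -0.149, -0.0], [0.0, 0.005, -1.0]]
wrist_force: [0.0, -0.7, 4.2]
gripper_width: 34.5
```

```bash
python3 - <<'E'
from h import *
where();mom()
E
```

```text
t 13.95 tip(cr) [ 0.8 55.6 47.8] tilt -0.03 yaw 81.42 roll 0.31 Fcr [ 0.1 -0.6  4.2] lead y 55.6
M cr -0.12 0.06 0.33
```

Call:
{"fn": "carry_out", "kwargs": {"commands": [[-1,0,-0.0022,0.0003,-0.2,0,0]]}}

```text
clock: 14.05
tool_pos: [508.3, 139.7, 27.9]
ee_rot: [[0.149, 0.989, 0.014], [0.989, -0.149, -0.001], [0.001, 0.014, -1.0]]
wrist_force: [7.7, -2.6, -8.4]
gripper_width: 33.8
```

```bash
python3 - <<'E'
from h import *
where();mom()
E
```

```text
t 14.05 tip(cr) [ 0.6 55.6 48.1] tilt -0.04 yaw 81.46 roll 0.8 Fcr [ 8.  -1.4 -8.4] lead y 55.6
M cr -0.18 -1.3 0.18
```

Call:
{"fn": "carry_out", "kwargs": {"commands": [[-1,0.003,0,0,0.7,0,0]]}}

```text
clock: 14.15
tool_pos: [508.1, 140.1, 27.8]
ee_rot: [[0.147, 0.989, 0.001], [0.989, -0.147, -0.005], [-0.005, 0.001, -1.0]]
wrist_force: [-0.7, -12.7, -1.8]
gripper_width: 34.6
```

```bash
python3 - <<'E'
from h import *
where();mom()
E
```

```text
t 14.15 tip(cr) [ 0.5 56.1 47.7] tilt 0.27 yaw 81.54 roll 0.08 Fcr [  1.1 -12.6  -1.8] lead y 56.1
M cr -1.9 -0.14 -0.09
```

Call:
{"fn": "carry_out", "kwargs": {"commands": [[-1,0.004,-0.0005,0,0,0,0]]}}

```text
clock: 14.25
tool_pos: [508.1, 140.8, 27.8]
ee_rot: [[0.146, 0.989, -0.0], [0.989, -0.146, -0.011], [-0.011, 0.001, -1.0]]
wrist_force: [2.3, -12.8, 1.0]
gripper_width: 34.3
```

```bash
python3 - <<'E'
from h import *
where();mom()
E
```

```text
t 14.25 tip(cr) [ 0.3 56.9 47.4] tilt 0.65 yaw 81.59 roll 0.07 Fcr [  4.1 -12.3   1. ] lead y 57.0
M cr -1.9 -0.61 -0.19
```

Call:
{"fn": "carry_out", "kwargs": {"commands": [[-1,0.0035,0.0003,0.0012,0,0.9,0]]}}

```text
clock: 14.35
tool_pos: [508.3, 141.2, 27.2]
ee_rot: [[0.145, 0.989, -0.001], [0.989, -0.145, -0.002], [-0.002, -0.0, -1.0]]
wrist_force: [-4.4, -12.1, 10.7]
gripper_width: 34.7
```

```bash
python3 - <<'E'
from h import *
where();mom()
E
```

```text
t 14.35 tip(cr) [ 0.5 57.1 47.2] tilt 0.12 yaw 81.67 roll -0.02 Fcr [ -2.7 -12.6  10.7] lead y 57.1
M cr -1.78 0.44 -0.17
```

Call:
{"fn": "carry_out", "kwargs": {"commands": [[-1,0.0035,0,0.0013,0,0.6,0]]}}

```text
clock: 14.45
tool_pos: [508.3, 141.3, 27.1]
ee_rot: [[0.144, 0.99, -0.002], [0.99, -0.144, 0.002], [0.002, -0.002, -1.0]]
wrist_force: [-3.6, -13.7, 13.2]
gripper_width: 34.3
```

```bash
python3 - <<'E'
from h import *
where();mom()
E
```

```text
t 14.45 tip(cr) [ 0.4 57.2 47.3] tilt -0.11 yaw 81.72 roll -0.14 Fcr [ -1.6 -14.1  13.2] lead y 57.2
M cr -2.14 0.31 -0.16
```

Call:
{"fn": "carry_out", "kwargs": {"commands": [[-1,0.0005,0,0.0003,0,0,0]]}}

```text
clock: 14.55
tool_pos: [508.1, 139.7, 27.4]
ee_rot: [[0.145, 0.989, -0.003], [0.989, -0.145, -0.001], [-0.001, -0.003, -1.0]]
wrist_force: [1.7, -1.3, -4.6]
gripper_width: 34.0
```

```bash
python3 - <<'E'
from h import *
where();mom()
E
```

```text
t 14.55 tip(cr) [ 0.5 55.6 47.4] tilt 0.07 yaw 81.68 roll -0.18 Fcr [ 1.9 -1.1 -4.6] lead y 55.6
M cr -0.1 -0.25 0.03
```

Call:
{"fn": "carry_out", "kwargs": {"commands": [[-1,0,0,0.0003,0,0,0],[0.1,0,0,0,0,0,0],[0.4,0,0,0,0,0,0],[0.4,0,0,0,0,0,0]]}}

```text
clock: 14.95
tool_pos: [506.8, 140.7, 27.4]
ee_rot: [[0.148, 0.989, -0.005], [0.989, -0.148, 0.002], [0.001, -0.006, -1.0]]
wrist_force: [0.1, 0.0, 0.5]
gripper_width: 59.6
```

```bash
python3 - <<'E'
from h import *
st();where();mom()
E
```

```text
t 14.95 tcp [506.8 140.7  27.4] a 81.51 z [-0.005  0.002 -1.   ] F [0.1 0.  0.5] w 59.6 q [0.14 0.29 1.97 0.   0.9  0.28]
t 14.95 tip(cr) [-0.7 56.4 47.5] tilt -0.06 yaw 81.51 roll -0.32 Fcr [0.1 0.  0.5] lead y 56.3
M cr 0.0 -0.02 0.01
```

Released again. I'll retreat to about the same viewpoint as before and compare.

Call:
{"fn": "carry_out", "kwargs": {"commands": [[0.4,0,0,-0.01,0,0,0],[0.4,0,0,-0.03,0,0,0],[0.4,0,0,-0.04,0,0,0],[0.4,-0.015,0,-0.02,0,0,0],[0.4,-0.03,0,0,0,0,0]]}}

```text
clock: 15.45
tool_pos: [500.0, 98.5, 132.7]
ee_rot: [[0.142, 0.99, -0.008], [0.99, -0.142, 0.003], [0.002, -0.008, -1.0]]
wrist_force: [1.2, -0.5, -0.5]
gripper_width: 59.9
```

Call:
{"fn": "carry_out", "kwargs": {"commands": [[0.4,0,0,0,0,0,0],[0.4,0,0,0,0,0,0],[0.4,0,0,0,0,0,0]]}}

```text
clock: 15.75
tool_pos: [500.9, 97.2, 136.0]
ee_rot: [[0.145, 0.989, -0.003], [0.989, -0.145, 0.003], [0.002, -0.004, -1.0]]
wrist_force: [0.0, -0.0, 0.2]
gripper_width: 59.7
```

```bash
python3 - <<'E'
from h import *
st()
d=shot('wrist','w12')
cv2.imwrite('pics/w12c.png',cv2.resize(d['frame'][0:260,180:380],None,fx=3,fy=2.3,interpolation=cv2.INTER_CUBIC))
def an(tag):
    d=pickle.load(open(f'pics/{tag}.pkl','rb'));W=world(d);q=tocr(W).reshape(-1,3);q=q[np.isfinite(q).all(1)]
    pl=q[(abs(abs(q[:,0])-30)<8)&(q[:,2]>5)&(q[:,2]<11)&(q[:,1]>-70)&(q[:,1]<35)]
    b=q[(abs(q[:,0]-1)<6)&(q[:,1]>-19)&(q[:,1]<30)&(q[:,2]>60)&(q[:,2]<70)]
    a=q[(abs(q[:,0]-1)<3)&(((q[:,1]>-52)&(q[:,1]<-28))|((q[:,1]>41)&(q[:,1]<48)))&(q[:,2]>49)&(q[:,2]<57)]
    for n,k in (('plate',pl),('body',b),('axle',a)):
        A=np.c_[k[:,0],k[:,1],np.ones(len(k))]; A=np.c_[A,k[:,0]**2] if n!='plate' else A
        c=np.linalg.lstsq(A,k[:,2],rcond=None)[0]; print(tag,n,len(k),'slope_y deg',np.degrees(np.arctan(c[1])).round(2),'z0',c[2].round(2))
    m=q[(q[:,2]>46)&(q[:,2]<75)&(abs(q[:,0])<21)]
    for n,lo,hi in (('between',-36,-28),('body',-15,25),('wall',-60,-57),('cheek',-52,-42),('roof',54,70)):
        k=m[(m[:,1]>lo)&(m[:,1]<hi)]; 
        if n=='cheek': k=k[k[:,2]>55]
        print(n,'xmid',np.percentile(k[:,0],[1,99]).mean().round(2),'z',np.median(k[:,2]).round(2)) if len(k)>5 else None
an('w11');an('w12')
d=shot('top','t12');cv2.imwrite('pics/t12c.png',cv2.resize(d['frame'][120:300,120:460],None,fx=2.35,fy=2.35,interpolation=cv2.INTER_CUBIC))
E
```

```text
t 15.75 tcp [500.9  97.2 136. ] a 81.66 z [-0.003  0.003 -1.   ] F [ 0.  -0.   0.2] w 59.7 q [0.05 0.08 1.96 0.   1.1  0.2 ]
w11 plate 5510 slope_y deg -0.05 z0 8.26
w11 body 1645 slope_y deg 0.24 z0 64.9
w11 axle 439 slope_y deg 0.38 z0 52.91
between xmid 1.33 z 51.69
body xmid 1.07 z 62.81
wall xmid -0.44 z 52.14
cheek xmid -0.34 z 56.17
roof xmid 0.21 z 64.37
w12 plate 5257 slope_y deg -0.04 z0 8.26
w12 body 1573 slope_y deg 0.32 z0 64.33
w12 axle 421 slope_y deg 0.47 z0 52.33
between xmid 0.82 z 51.24
body xmid 0.62 z 62.29
wall xmid -0.54 z 52.16
cheek xmid -0.54 z 56.14
roof xmid 0.22 z 64.31
```

View pics/w12c.png

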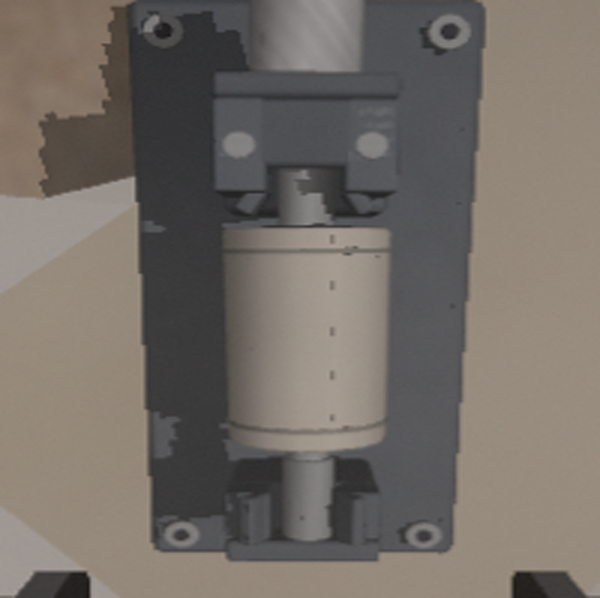

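View pics/t12c.png

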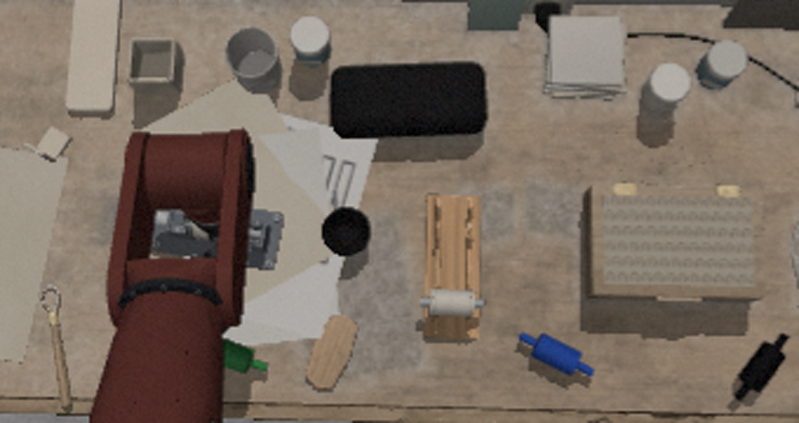

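```bash
python3 - <<'E'
from h import *
st(); print(env.finish_job())
E
```

```text
t 15.85 tcp [500.8  97.4 135.6] a 81.7 z [-0.004  0.003 -1.   ] F [ 0.5 -0.3  0.1] w 59.7 q [0.05 0.08 1.96 0.   1.1  0.2 ]
the job is handed in; nothing more can be done
None
```

I fitted the long-axle roller in the cradle and handed the job in at 15.9 s. One force reading went over the limit on the way, so I can't fully rule out that the plunger was pressed too far.

**What I did:** I gripped the roller and tipped it 22°. Its shorter end, about 19 mm, went under the roof of the head. I pressed the plunger while lowering the tilt, tipped the other end into the bay, let the spring push it against the end wall, and released.

**Re-seating:** The first check showed the roller about 0.5 mm high. I gripped it again, took it off the wall and pressed it down with up to about 13 N net at the wrist. My sideways nudges of up to 8 N did not move it.

**Last checks:**
- **Height:** after re-seating it sits about 0.6 mm lower. The body top is at about 64 mm, as it should be when fully home.
- **Level:** it is level to about 0.2–0.4°, with the head end reading slightly high, near the limit of what the camera can resolve.
- **Hold:** the bay end is at the end wall and the axle is under the roof. The gripper is clear, with no force on it.
- **Other things:** the short roller and the bowl are still in place. The pot and the tile sample show unmoved in the last top view, though I only looked and did not measure them.

**What did not go cleanly:**
- **Force peak:** one reading while pressing at about 10° tilt reached 20.6 N. The position then put the plunger at about 10.5–11 mm, and the force rose much faster than the spring would. I take it for the plaster body touching the mouth of the head, and I reduced the tilt at once. I have no direct plunger reading to confirm that.
- **Sideways offset:** the cameras still show the axle 0.5–1.3 mm to +x of the slot centre, within the play.

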